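Lock the torch rest with its linchpin

ROBOT

A 6-joint arm with a two-finger parallel gripper is mounted at the origin on the work surface. World frame = base frame: x ahead of the robot, y to its left, z up, the work surface at z = 0. Lengths are in mm, angles in rad, forces in N, time in s.
With the tool pointing down it reaches from about 350 to 875 mm from the base axis. Payload 4.2 kg.
Tool frame: the origin (TCP) lies at the very end of the fingers, on their centre line; the grasp point (between the pads) lies arm.grip_depth behind it (arm.grip_depth is the distance from the TCP to the grasp point, in mm); x points along the fingers, y is the direction in which the jaws open and shut, and the axes are right-handed (so a half turn about x gives the same grasp; the last joint's range is limited). The gripper opens to 85 mm and grips with 20 to 120 N. Pads are 22 mm wide; open, the fingers measure 114 mm over their backs; the gripper's body (76 mm by 85 mm) begins 54 mm behind the grasp point. The pads swing forward as they close: fully open they stand 13 mm farther back than shut.
Start: joints at [-0.925, 0.385, 0.008, 0, -1.194, -0.259], TCP at [235.78, -578.798, 231.312] pointing down, gripper open.
Joint ranges: [-3.14, 3.14], [-1.21, 2.06], [-1.07, 1.41], [-3.16, 2.05], [-2.99, -0.16], [-3.1, 3.1]. Speed limits (rad/s): [2.79, 2.79, 3.14, 3.14, 3.14, 3.14].

INTERFACE

Orientations are given as a unit quaternion [x, y, z, w].
In Python, from bench import arm, get_image, models gives the robot as it stands.
- The arm moves only by the tool arm_command, never from a script. Its argument "rows" is a list of rows, each an object of numbers: "dx", "dy", "dz": the shift along the tool's x, y, z in m; "wx", "wy", "wz": the turn, a rotation vector about the tool's x, y, z in degrees; "gripper": the closure, from -1 (fully open) to 1 (shut). A call has exactly 8 rows; each row is the pose to reach, as a shift and turn from the pose measured when the call began, along the tool's axes at that moment; what a row does not reach only later rows make up. A row lasts 1/10 s, in which the tool goes at most 50 mm and 8.59 degrees, less where a joint would pass 70% of its speed; a pose out of reach is approached as far as the arm can. A call with a gripper value outside its range is refused whole. The fingers move at their own pace and stop on an object; the grip force is fixed at half the most. Time passes only in rows, so rows that repeat a pose let the fingers close, or fill a call up. It gives the time, the measured TCP pose, the force and the opening at its end, in the units of the state.
- arm.read_state(): the state, without advancing time (a new reading comes with each control period).
- get_image(name): name is "scene" or "top" or "wrist"; returns a dict with "img" (384x512x3 uint8, red, green, blue), "K" (3x3 intrinsics, pixels), "k1" (the pictures are not rectified: a ray, as slopes to the right and down, at radius r is drawn at 1 + k1 r^2 times it, then the intrinsics apply), "rvec" (rotation vector, rad) and "tvec" (3), from world to camera coordinates, as OpenCV has them; the wrist camera has in their place "T_tool_cam" (4x4, takes a point from camera to tool coordinates, whose origin is the TCP and whose axes are the tool frame's). Camera axes: x right, y down, z forward; pixel columns grow to the right and rows downward; lengths in mm; the calibration is good to about 2 mm. A picture is of the moment at which its call begins: read the wrist's pose just before it. There is no depth.
- arm.job_done(): hands the job in, once; it reports no verdict.
Trained networks look in the newest picture that a camera, given by its name, has taken for a name from the list of things; names that differ only in an ending like _2 or _b are one class to them, and where a whole thing is asked for, a point or a joint stands for the part that bears it (a point fixed in the world has none). Each returns a list of dicts, best first, with "conf" (0 to 1); they miss things now and then, are a little off and sometimes report something else, mostly with a low value. They report only what shows in the picture. A call takes as long as a camera call. They do not tell look-alikes from the thing itself.
- models.cut_out(camera, query): "mask" (384x512 bool, what is visible of it) and "extent" ([left, top, right, bottom] in pixels, round what is visible of it).
The state is a dict: "clock": time; "joints": joint angles; "joint_vel": joint speeds; "joint_efforts": joint torques, N m; "position": TCP position; "ee_rot": TCP orientation; "contact_force": force on the tool from outside, world axes, zero at the start; "wrist_torque": the same for the moment, N m; "gripper_width": finger opening in mm.
Only numpy, scipy, OpenCV 4.12 (cv2) and the standard library are available. Lean on these libraries where they do the work, as an engineer would, in place of code of your own. Each camera call takes 0.05 s, during which the arm holds its last target.

TASK

Take the linchpin out of its cradle and find the cross-hole of the torch rest's sleeve with its point (the sleeve sits anywhere in its slot), push it gently through, feeling it draw the loose stem into line, until its flange sits flat against the sleeve. Then swing its wire ring over the top of the rest and press it gently down until it lies fully home on the pin's far end, and let go. Never force the pin, the ring or the rest (push with 20 N at most), and leave the wire brush, spray bottle and steel coupons where they are.

Things in the scene. Friction and masses are not known exactly. Their poses are not given: they have to be found in the camera images.
- pin_grip (a point): Centre of the 16 x 16 mm grip block of the linchpin, a bare steel lock pin lying level in a cradle, 45 mm above the table. x along the pin to its point, y across, z up. The block spans x -26 to +20 mm; grasp here from above across y (27 mm free below). Pin and ring weigh about 0.17 kg, balanced some 8 mm behind this point.
- pin_flange (a point): Centre of the front (seating) face of the pin's round flange (24 mm wide, 5 mm thick), on the pin axis, 25 mm ahead of pin_grip; same axes. Ahead of it: shank 10 x 10 mm square to x +36 mm, then a four-sided point tapering to a 3 mm wide tip at x +56. Fully in, it touches the sleeve: same x and height as slot_end.
- cradle: Grey plastic pin cradle, fixed; foot 130 x 70 x 10 mm; origin on the table under pin_flange's start, x as the pin's. Two upright notched supports, 34 mm wide, 48 mm tall, hold the pin: one under the shank (x +11 to +23 mm), one under the rear of the grip block (x -49 to -42). The pin lifts straight up out of them.
- stand: The torch rest: fixed base plate 150 x 120 x 8 mm, with an upright steel square sleeve, 32 x 32 mm, 99 mm tall, bolted on by a slotted foot anywhere up to 7 mm left or right (y) of the plate's middle. Origin on the table, middle of the plate; x is the way the pin goes in. A rubber V on the stem stands out of the sleeve to 120 mm above the table, 13 mm round its axis.
- slot_end (a point): Point in the plane of the sleeve's near face, at the hole's height (85 mm), at the right-hand end of the slot's run: the hole's centre lies an unknown 6 to 20 mm to the left (+y), to be found by feel or sight. x points into the hole, z up. The hole is 12 mm square, right through. The stem inside has a 12.6 mm hole that sags 1.5 to 3 mm; the pin's point lifts it: 3 to 15 N, then the flange's stop.
- ring_hinge (a point): Centre of the ring's hinge on the pin, 54 mm behind pin_flange and 7.5 mm above the pin axis; same axes as pin_flange. The hinge runs along y. The ring is a 5 mm wire loop: two legs 46 mm apart, joined by a crossbar 94 mm from the hinge, beyond it a thumb tab.
- ring_tab (a point): Centre of the thumb tab at the ring's free end, 105 mm from the hinge: 22 mm long (x, away from the hinge) x 14 mm wide x 4 mm thick. At the start it leans back and up, away from the pin's point. Closed, legs pass either side of the sleeve, the crossbar lies on the shank beyond it, and this point is 51 mm ahead of pin_flange, 7.5 mm above the pin axis.
- ring (a joint): Angle of the ring, rad: 0 closed (level, towards the pin's point), 1.57 straight up, 2.0 to 2.35 at the start (leaning back). Stiff hinge: it stays where left, also past the top, and takes about 1 N at the tab, square to the ring, to move. Follow its arc: a finger dragged level across it binds and wrenches the pin. A firm stop at 0.
- pin: The linchpin as a whole, origin at pin_flange, x towards the point.
- brush: Bystander: wire brush lying on the table, about 20 cm long.
- spray: Bystander: grey spray bottle, 52 mm wide, 130 mm tall, standing.
- coupons: Bystander: two stacked steel coupons, 100 x 50 x 16 mm together.
There are look-alikes about, which are no part of the job. Leave any brown look-alike of the pin alone.

How it is judged (in metres and radians):
On the way, in this order (a step that is already met when the one before it is completed fails the run):
1. the pin is through the rest, its flange within 2.5 mm of the sleeve, the ring still swung back (x of pin_flange in the frame of slot_end between -0.0025 and 0.004 m and y of pin_flange in the frame of slot_end between 0.003 and 0.023 m and z of pin_flange in the frame of slot_end between -0.003 and 0.003 m and angle between the x axis of pin_flange and the x axis of slot_end, either way round below 0.12 rad and value of joint ring above 1.2 rad), for 0.2 s.
2. the ring is swung over and fully down (within 0.08 rad) with the pin still in (x of pin_flange in the frame of slot_end between -0.0025 and 0.004 m and y of pin_flange in the frame of slot_end between 0.003 and 0.023 m and z of pin_flange in the frame of slot_end between -0.003 and 0.003 m and angle between the x axis of pin_flange and the x axis of slot_end, either way round below 0.12 rad and value of joint ring below 0.08 rad), for 0.2 s.
At the end, for the whole second after the job is handed in: The pin is through the rest's hole with its flange within 2.5 mm of the sleeve, at the hole's height within 3 mm and in the sleeve (3 to 23 mm left of the slot's end), straight within 0.12 rad, the ring closed within 0.08 rad, and all at rest (all of step 2 and linear speed of pin below 0.02 m/s); the robot touches nothing.
It fails at once if the pin or ring is pressed on and in the rest with more than 50 N in all its contacts together (contact force between pin and stand above 50 N).
It fails at once if the robot presses on the rest with more than 30 N (contact force between any of the fingers, the arm and stand above 30 N).
It fails at once if a bystander is moved more than 20 mm (distance of any of brush, spray, coupons from where it was at the start of the episode above 0.02 m).
It also fails if it takes over 72 s, if anything falls off the work surface, if the arm or the gripper's body presses on something with over 40 N, if the wrist force passes 120 N, or if a joint passes its speed limit or range.

## Working session

There is one attempt and no reset: what is moved stays moved. The work goes in short steps, Python scripts to look and compute and a tool call to move; the robot and the scene stay as the last step left them, time stands still between calls to the robot, and variables do not carry over. Pictures are saved under pics/ and viewed, and the job is handed in when it is done.

Besides the shell and the picture viewer there is one more tool, called after "Request:" as name(argument=value, ...), one argument or row to a line, values as JSON. arm_command: Moves the arm, as the interface text tells. Its arguments: {"type":"object","properties":{"rows":{"type":"array"}},"required":["rows"]}

```bash
ls; mkdir -p pics
python3 - <<'E'
from bench import arm,get_image,models
import cv2,numpy as np
s=arm.read_state();print(s, arm.grip_depth)
for n in["scene","top","wrist"]:
    d=get_image(n);cv2.imwrite(f"pics/{n}0.png",d["img"][:,:,::-1])
    print(n,{k:np.round(v,4).tolist() for k,v in d.items() if k!="img"})
    for q in["pin","cradle","stand","ring_tab","ring","brush","spray","coupons","pin_flange"]:
        print(q,[(r["extent"],round(r["conf"],2)) for r in models.cut_out(n,q)])
E
```

```text
pics
{'clock': 0.0, 'joints': array([-9.25411053e-01,  3.85521941e-01,  6.59187005e-03, -4.94318675e-04,
       -1.19397736e+00, -2.58618037e-01]), 'joint_vel': array([ 0.00119407, -0.00066746,  0.00036331, -0.00192882, -0.00176218,
        0.00011954]), 'joint_efforts': array([ 1.82711656e-04, -3.92281473e+01,  1.88400525e+01,  4.18600604e+00,
       -4.58346345e-03,  1.41324509e-06]), 'position': array([ 235.54755298, -578.27255983,  230.22987599]), 'ee_rot': array([-0.13508642,  0.69411788,  0.13657118,  0.69375813]), 'contact_force': array([-0.66728214, -0.29795412,  0.52894747]), 'wrist_torque': array([-0.02273012, -0.00773322,  0.00015932]), 'gripper_width': 85.12754658186289} 18.700000000000003
scene {'K': [[439.0963, 0.0, 252.9135], [0.0, 439.0963, 180.7385], [0.0, 0.0, 1.0]], 'k1': -0.1642, 'rvec': [1.0218, 2.6657, -0.7233], 'tvec': [492.9492, -299.1413, 1328.5262]}
pin [([198.0, 91.2, 244.8, 145.6], 0.98), ([171.3, 87.0, 198.7, 122.7], 0.85)]
cradle [([206.0, 130.5, 254.7, 160.6], 0.93)]
stand [([316.6, 187.0, 389.6, 247.6], 0.81)]
ring_tab [([197.2, 91.0, 219.7, 126.1], 0.
[... 785 characters left out ...]
3.1, 376.5, 230.7], 0.5)]
ring [([344.3, 203.2, 371.9, 230.6], 0.71), ([303.4, 206.6, 370.0, 235.4], 0.69), ([376.1, 219.3, 408.4, 249.0], 0.53)]
brush [([282.0, 138.2, 353.4, 164.2], 0.73)]
spray [([130.8, 163.1, 163.1, 189.1], 0.92)]
coupons [([239.3, 145.7, 256.9, 181.5], 0.96)]
pin_flange [([379.8, 209.2, 405.9, 249.9], 0.94), ([307.3, 203.8, 372.9, 235.4], 0.89)]
wrist {'K': [[302.6595, 0.0, 256.9944], [0.0, 302.6595, 188.5503], [0.0, 0.0, 1.0]], 'k1': 0.0088, 'T_tool_cam': [[-0.0, -0.2977, 0.9547, -142.446], [1.0, -0.0012, -0.0003, 0.0092], [0.0012, 0.9547, 0.2977, -76.0789], [0.0, 0.0, 0.0, 1.0]]}
pin []
cradle []
stand []
ring_tab []
ring []
brush []
spray []
coupons []
pin_flange []
```

Run:
```python
import cv2
a=cv2.imread("pics/scene0.png")[70:330,120:420];b=cv2.imread("pics/top0.png")[120:310,110:430]
cv2.imwrite("pics/s1.png",cv2.resize(a,(692,600),interpolation=cv2.INTER_CUBIC))
cv2.imwrite("pics/t1.png",cv2.resize(b,(800,475),interpolation=cv2.INTER_CUBIC))
```

```text
(no output)
```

View pics/s1.png

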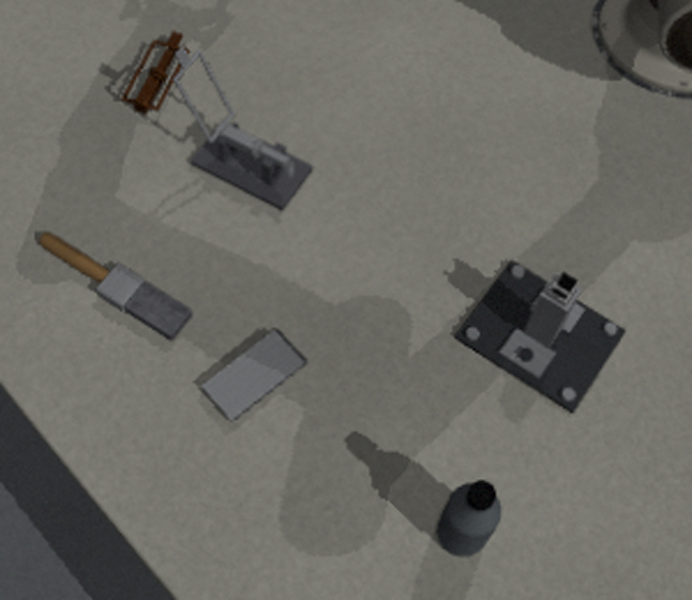

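View pics/t1.png

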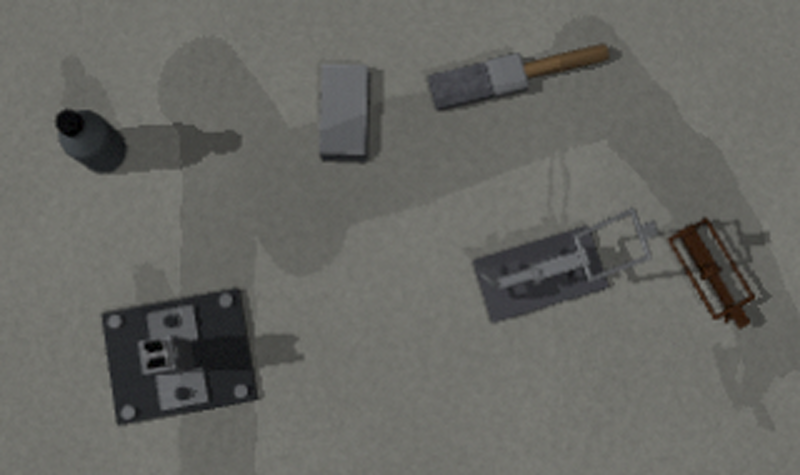

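View pics/top0.png

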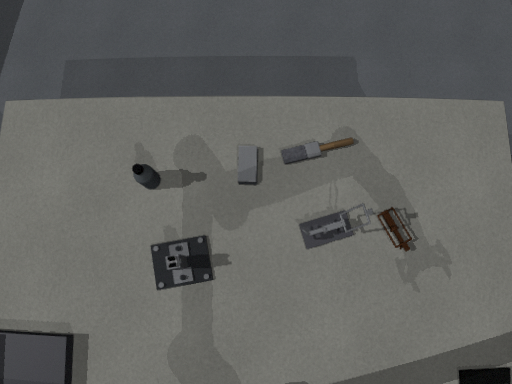

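```bash
cat > h.py <<'E'
import numpy as np,cv2
from bench import arm,get_image,models
from scipy.spatial.transform import Rotation as R
def cam(d,s=None):
    K=np.array(d["K"]);dist=np.array([float(d["k1"]),0,0,0])
    if "rvec" in d:
        Rw=cv2.Rodrigues(np.array(d["rvec"],float))[0];t=np.array(d["tvec"],float).ravel()
    else:
        T=np.array(d["T_tool_cam"]);Q=R.from_quat(s["ee_rot"]).as_matrix()
        Rc=Q@T[:3,:3];c=Q@T[:3,3]+np.array(s["position"]);Rw=Rc.T;t=-Rw@c
    return K,dist,Rw,t
def proj(c,P):
    K,dist,Rw,t=c
    P=np.atleast_2d(np.array(P,float))
    return cv2.projectPoints(P,cv2.Rodrigues(Rw)[0],t,K,dist)[0][:,0]
def rays(c,uv):
    K,dist,Rw,t=c
    n=cv2.undistortPointsIter(np.array(uv,float).reshape(-1,1,2),K,dist,None,None,(3,50,1e-9))[:,0] 
    v=np.c_[n,np.ones(len(n))]@Rw
    return -Rw.T@t,v
def onz(c,uv,z):
    o,v=rays(c,uv);k=(z-o[2])/v[:,2];return o+v*k[:,None]
def tool2(s,p):  # world point to tool frame
    return R.from_quat(s["ee_rot"]).inv().apply(np.array(p)-s["position"])
def snap(n,crop=None,scale=1,name=None):
    s=arm.read_state();d=get_image(n);im=d["img"][:,:,::-1]
    if crop: im=im[crop[1]:crop[3],crop[0]:crop[2]]
    if name: cv2.imwrite("pics/"+name,cv2.resize(im,None,fx=scale,fy=scale,interpolation=cv2.INTER_CUBIC))
    return s,d,cam(d,s)
E
python3 - <<'E'
from h import *
s,d,ct=snap("top",(140,225,225,305),8,"st_t.png")
_,d2,cs=snap("scene",(305,180,400,255),8,"st_s.png")
snap("top",(290,195,380,255),8,"cr_t.png");snap("scene",(190,80,265,170),6.5,"cr_s.png")
print("cams",-ct[2].T@ct[3],-cs[2].T@cs[3])
for nm,uv in dict(stand=[183,264],pin=[325,229],brown=[395,229],spray=[147,177],coup=[247,164],brush=[317,150]).items():
    print(nm,onz(ct,[uv],10)[0].round())
E
```

```text
cams [ 451.27164006  -55.32599947 1038.25854788] [996.74984794 356.7756349  988.26470969]
stand [471. 167.  10.]
pin [ 566. -205.   10.]
brown [ 567. -392.   10.]
spray [705. 277.  10.]
coup [742.   3.  10.]
brush [ 783. -187.   10.]
```

View pics/st_t.png

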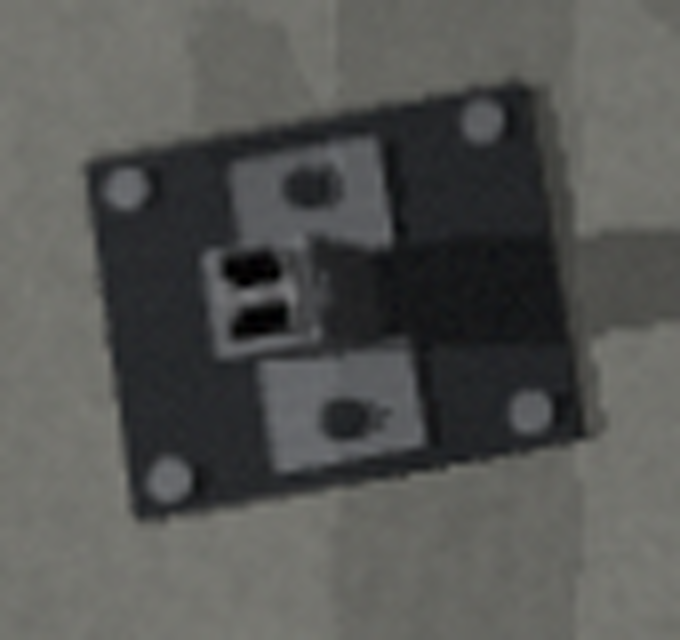

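View pics/st_s.png

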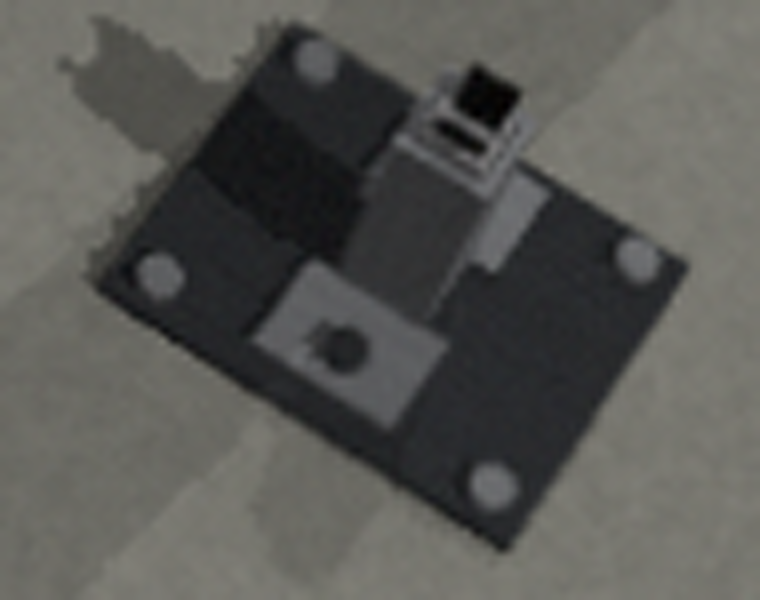

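View pics/cr_t.png

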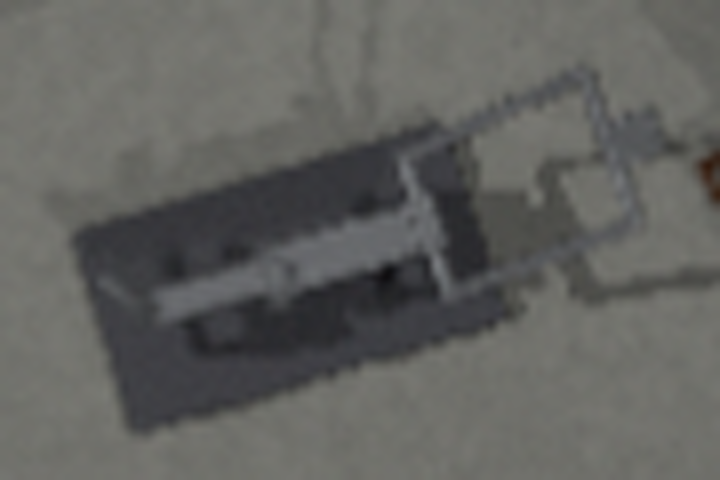

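View pics/cr_s.png

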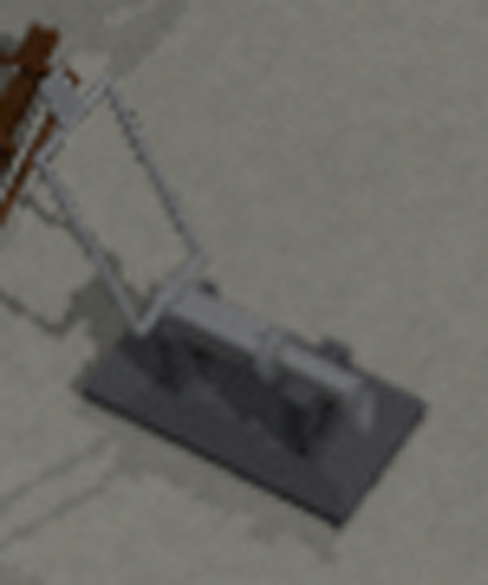

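```bash
cat >> h.py <<'E'
def tri(cams,uvs):
    A=[];b=[]
    for c,uv in zip(cams,uvs):
        o,v=rays(c,[uv]);v=v[0]/np.linalg.norm(v[0]);M=np.eye(3)-np.outer(v,v);A.append(M);b.append(M@o)
    A=np.vstack(A);b=np.hstack(b);x=np.linalg.lstsq(A,b,rcond=None)[0]
    return x,np.linalg.norm(A@x-b)
E
python3 - <<'E'
from h import *
s,d,ct=snap("top");_,d2,cs=snap("scene")
f=lambda p,o,k:[o[0]+(p[0]+.5)/k-.5,o[1]+(p[1]+.5)/k-.5]
T=lambda p:f(p,(140,225),8);S=lambda p:f(p,(305,180),8)
bt=[(126,188),(482,121),(530,411),(170,480)]
bs=[(493,487),(160,277),(317,62),(638,260)]
a=[]
for p,q in zip(bt,bs):
    x,r=tri([ct,cs],[T(p),S(q)]);a.append(x);print("bolt",x.round(1),round(r,1),onz(ct,[T(p)],10)[0].round(1),onz(cs,[S(q)],10)[0].round(1))
a=np.array([ (onz(ct,[T(p)],10)[0]+onz(cs,[S(q)],10)[0])/2 for p,q in zip(bt,bs)])
print("centre",a.mean(0)); 
ux=(a[0]+a[3]-a[1]-a[2])[:2];uy=(a[0]+a[1]-a[2]-a[3])[:2]
print("xaxis",np.degrees(np.arctan2(ux[1],ux[0])),"perp",np.degrees(np.arctan2(uy[1],uy[0])),np.linalg.norm(ux)/2,np.linalg.norm(uy)/2)
C=lambda p:f(p,(290,195),8);D=lambda p:f(p,(190,80),6.5)
for n,p,q in[("tip",(102,281),(367,428)),("flange",(280,272),(270,355)),("hl",(447,298),(140,330)),("hr",(405,158),(200,257)),("tab",(640,135),(68,92))]:
    x,r=tri([ct,cs],[C(p),D(q)]);print(n,x.round(1),round(r,1))
print("tool axes\n",R.from_quat(s["ee_rot"]).as_matrix().round(3))
E
```

```text
bolt [511.9 242.4  10.3] 0.0 [512.  242.5  10. ] [511.8 242.4  10. ]
bolt [535.7 124.5   9.6] 0.3 [535.5 124.6  10. ] [536.  124.4  10. ]
bolt [441.5 105.8  10.3] 0.1 [441.5 105.9  10. ] [441.4 105.7  10. ]
bolt [417.4 223.3   9. ] 0.4 [417.3 223.3  10. ] [418.2 223.2  10. ]
centre [476.68750075 174.00342214  10.        ]
xaxis 101.41798110772523 perp 11.375015355934247 120.11508493879033 96.11768919904148
tip [ 560.2 -142.1   46.4] 0.5
flange [ 563.6 -199.    41.6] 0.1
hl [ 567.3 -270.7  -12.5] 13.4
hr [ 586.3 -222.   107.1] 10.3
tab [ 590.  -286.5  150.7] 2.8
tool axes
 [[-0.    -0.377  0.926]
 [ 0.     0.926  0.377]
 [-1.     0.    -0.   ]]
```

Run:
```python
from h import *
s,d,ct=snap("top");_,d2,cs=snap("scene")
f=lambda p,o,k:[o[0]+(p[0]+.5)/k-.5,o[1]+(p[1]+.5)/k-.5]
C=lambda p:f(p,(290,195),8);D=lambda p:f(p,(190,80),6.5)
for n,p,q in[("hl",(447,298),(200,257)),("hr",(405,158),(140,330))]:
    x,r=tri([ct,cs],[C(p),D(q)]);print(n,x.round(1),round(r,1))
pt=onz(ct,[C(p) for p in[(72,235),(135,435),(523,312),(435,120)]],10);print(pt.round(1),pt.mean(0))
print(onz(cs,[D(p) for p in[(340,522),(427,405),(205,290),(80,390)]],8).round(1))
mp=onz(ct,[C((426,228)),C((280,272)),C((165,303)),C((105,280))],45);print(mp.round(1))
```

```text
hl [ 555.3 -251.7   49.5] 1.4
hr [ 599.3 -238.5   51.3] 0.2
[[ 579.1 -135.2   10. ]
 [ 513.5 -155.4   10. ]
 [ 554.3 -283.9   10. ]
 [ 618.2 -256.4   10. ]] [ 566.26680917 -207.70011331   10.        ]
[[ 582.1 -134.9    8. ]
 [ 515.8 -154.7    8. ]
 [ 546.3 -264.1    8. ]
 [ 620.  -258.5    8. ]]
[[ 577.6 -245.7   45. ]
 [ 563.3 -198.6   45. ]
 [ 553.2 -161.9   45. ]
 [ 560.4 -142.9   45. ]]
```

Request:
arm_command(
  rows=[
    {"dy":0.026,"dz":0.055,"wx":-8,"gripper":-1},
    {"dy":0.046,"dz":0.1,"wx":-16,"gripper":-1},
    {"dy":0.066,"dz":0.143,"wx":-24,"gripper":-1},
    {"dy":0.086,"dz":0.186,"wx":-32,"gripper":-1},
    {"dy":0.106,"dz":0.23,"wx":-40,"gripper":-1},
    {"dy":0.126,"dz":0.272,"wx":-48,"gripper":-1},
    {"dy":0.146,"dz":0.315,"wx":-56,"gripper":-1},
    {"dy":0.166,"dz":0.358,"wx":-64,"gripper":-1},
  ],
)

```text
validation failed for argument at $.ro...
```

```bash
cat >> h.py <<'E'
def go(P,ux,lean=0,s=None):
    """world TCP target P; pin direction yaw ux deg; lean: tool top leans toward +u by deg -> shift mm in tool axes, rotvec deg"""
    s=s or arm.read_state();u=np.array([np.cos(np.radians(ux)),np.sin(np.radians(ux)),0]);a=np.radians(lean)
    x=-np.sin(a)*u+np.cos(a)*np.array([0,0,-1]); z=np.cos(a)*u+np.sin(a)*np.array([0,0,-1.]); y=np.cross(z,x)
    M=np.c_[x,y,z];Q=R.from_quat(s["ee_rot"])
    return Q.inv().apply(np.array(P)-s["position"]).round(1),np.degrees((Q.inv()*R.from_matrix(M)).as_rotvec()).round(2)
E
python3 -c "
from h import *
s=arm.read_state();print(s['clock'],s['position'],s['joints'],s['contact_force']);print(go([569,-220,230],106.7))"
```

```text
1.9 [ 235.7872073  -578.78593926  231.32358543] [-9.25380127e-01  3.84677351e-01  7.89557529e-03 -2.95969789e-06
 -1.19401561e+00 -2.58619231e-01] [-0.82590082  0.1012408   0.01296148]
(array([  1.3, 206.6, 443.9]), array([-84.54,   0.  ,   0.  ]))
```

Request:
arm_command(
  rows=[
    {"dx":0,"dy":0.026,"dz":0.05,"wx":-8,"wy":0,"wz":0,"gripper":-1},
    {"dx":0,"dy":0.046,"dz":0.1,"wx":-16,"wy":0,"wz":0,"gripper":-1},
    {"dx":0,"dy":0.066,"dz":0.143,"wx":-24,"wy":0,"wz":0,"gripper":-1},
    {"dx":0,"dy":0.086,"dz":0.186,"wx":-32,"wy":0,"wz":0,"gripper":-1},
    {"dx":0,"dy":0.106,"dz":0.23,"wx":-40,"wy":0,"wz":0,"gripper":-1},
    {"dx":0,"dy":0.126,"dz":0.272,"wx":-48,"wy":0,"wz":0,"gripper":-1},
    {"dx":0,"dy":0.146,"dz":0.315,"wx":-56,"wy":0,"wz":0,"gripper":-1},
    {"dx":0,"dy":0.166,"dz":0.358,"wx":-64,"wy":0,"wz":0,"gripper":-1},
  ],
)

```text
clock: 2.7
position: [505.9, -288.3, 231.7]
ee_rot: [-0.485, 0.515, 0.484, 0.515]
contact_force: [-0.0, -0.9, -0.6]
gripper_width: 85.4
```

```bash
python3 -c "
from h import *
s=arm.read_state();print(s['clock'],s['position'],s['joints'],s['contact_force']);print(go([569,-220,230],106.7))"
```

```text
2.7 [ 505.90044512 -288.31381355  231.68671136] [-2.39908003e-01  3.11635837e-01 -1.00423374e-01  1.75303810e-04
 -1.15804719e+00  1.79021973e-01] [-0.0125538  -0.91675006 -0.63807153]
(array([  1.7, -58.8,  72. ]), array([-2.018e+01, -2.000e-02,  3.000e-02]))
```

Request:
arm_command(
  rows=[
    {"dx":0,"dy":-0.025,"dz":0.03,"wx":-8,"wy":0,"wz":0,"gripper":-1},
    {"dx":0,"dy":-0.045,"dz":0.05,"wx":-16,"wy":0,"wz":0,"gripper":-1},
    {"dx":0,"dy":-0.059,"dz":0.072,"wx":-20.2,"wy":0,"wz":0,"gripper":-1},
    {"dx":0,"dy":-0.059,"dz":0.072,"wx":-20.2,"wy":0,"wz":0,"gripper":-1},
    {"dx":0,"dy":-0.059,"dz":0.072,"wx":-20.2,"wy":0,"wz":0,"gripper":-1},
    {"dx":0,"dy":-0.059,"dz":0.072,"wx":-20.2,"wy":0,"wz":0,"gripper":-1},
    {"dx":0,"dy":-0.059,"dz":0.072,"wx":-20.2,"wy":0,"wz":0,"gripper":-1},
    {"dx":0,"dy":-0.059,"dz":0.072,"wx":-20.2,"wy":0,"wz":0,"gripper":-1},
  ],
)

```text
clock: 3.5
position: [568.6, -220.8, 231.8]
ee_rot: [0.567, -0.422, -0.567, -0.423]
contact_force: [-0.2, 0.5, -0.3]
gripper_width: 85.7
```

```bash
python3 -c "
from h import *
s,d,c=snap('wrist',None,1.5,'w1.png')
print(s['position'],s['ee_rot'],s['joints'])
for q in ['pin','cradle']: print(q,[(r['extent'],r['conf']) for r in models.cut_out('wrist',q)])
"
```

```text
[ 568.62170303 -220.77088615  231.84620527] [ 0.56730784 -0.42236816 -0.56678645 -0.42251635] [-1.05171766e-01  3.58449697e-01 -3.08267621e-02  2.11620452e-04
 -1.18077872e+00  3.95318720e-01]
pin [([249.5, 0.0, 370.9, 49.3], 0.65), ([219.0, 99.4, 286.6, 236.9], 0.63)]
cradle [([222.1, 117.4, 284.9, 218.7], 0.81)]
```

View pics/w1.png

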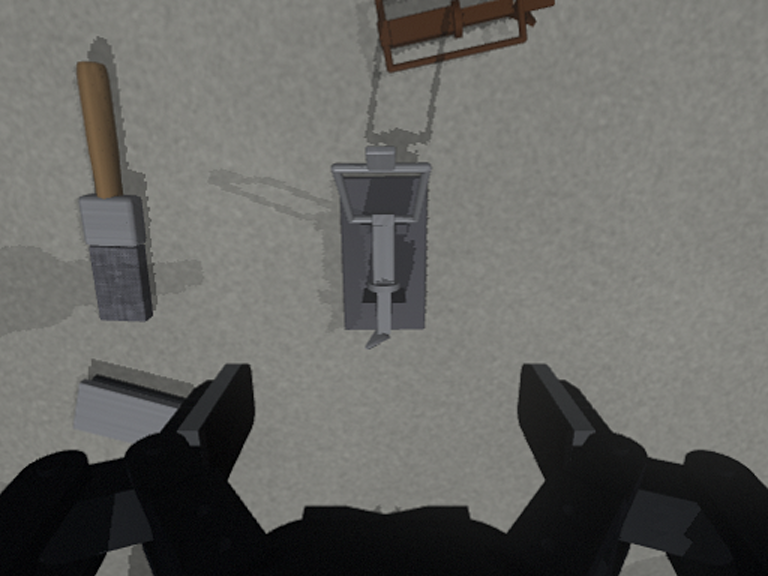

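```bash
python3 -c "
from h import *
s,d,c=snap('wrist',(215,90,300,240),4,'w2.png')
"
```

```text
(no output)
```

View pics/w2.png

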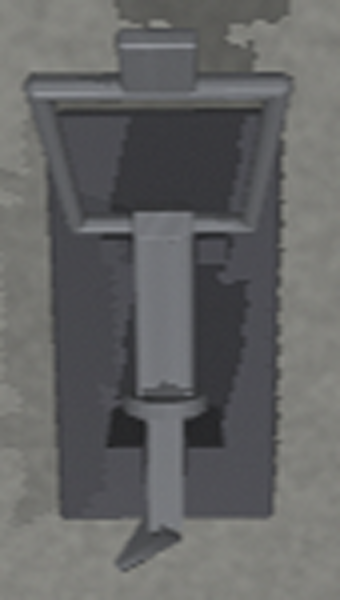

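```bash
python3 -c "
from h import *
print(go([542,-126,120],106.7))"
```

```text
(array([111.8,  -1.2,  98.2]), array([-0.02, -0.03,  0.04]))
```

Request:
arm_command(
  rows=[
    {"dx":0,"dy":0,"dz":0.045,"wx":0,"wy":0,"wz":0,"gripper":-1},
    {"dx":0,"dy":0,"dz":0.09,"wx":0,"wy":0,"wz":0,"gripper":-1},
    {"dx":0.03,"dy":0,"dz":0.098,"wx":0,"wy":0,"wz":0,"gripper":-1},
    {"dx":0.06,"dy":0,"dz":0.098,"wx":0,"wy":0,"wz":0,"gripper":-1},
    {"dx":0.09,"dy":0,"dz":0.098,"wx":0,"wy":0,"wz":0,"gripper":-1},
    {"dx":0.11,"dy":0,"dz":0.098,"wx":0,"wy":0,"wz":0,"gripper":-1},
    {"dx":0.11,"dy":0,"dz":0.098,"wx":0,"wy":0,"wz":0,"gripper":-1},
    {"dx":0.11,"dy":0,"dz":0.098,"wx":0,"wy":0,"wz":0,"gripper":-1},
  ],
)

```text
clock: 4.5
position: [541.4, -126.7, 122.3]
ee_rot: [0.568, -0.422, -0.567, -0.422]
contact_force: [0.3, 0.7, 0.5]
gripper_width: 85.7
```

```bash
python3 -c "
from h import *
s,d,c=snap('wrist',None,1.5,'w3.png')
cv2.imwrite('pics/w3b.png',cv2.resize(d['img'][100:250,180:330,::-1],None,fx=4,fy=4,interpolation=cv2.INTER_CUBIC))
snap('scene',(190,80,265,170),6.5,'x.png')
"
```

```text
(no output)
```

View pics/w3.png

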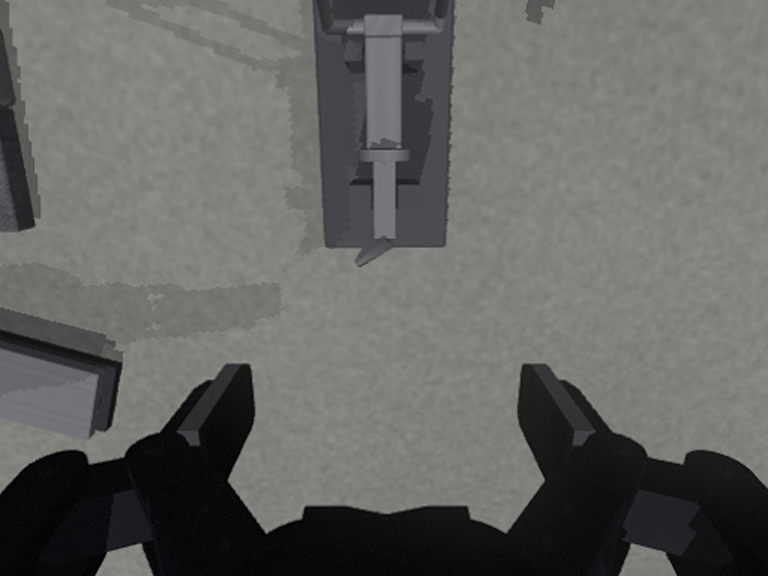

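View pics/w3b.png

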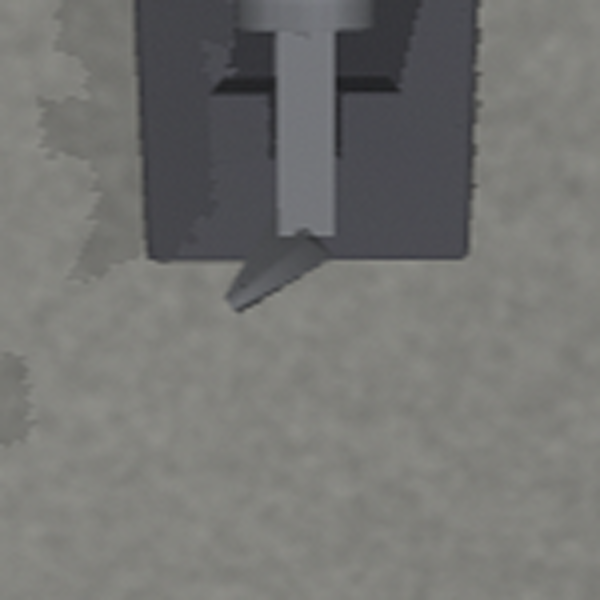

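```bash
python3 -c "
from h import *
s=arm.read_state();c=cam(get_image('wrist'),s)
f=lambda x,y:[(x+.5)/1.5-.5,(y+.5)/1.5-.5]
A=onz(c,[f(383,40),f(383.5,140)],53);B=onz(c,[f(384,170),f(385,236)],50)
print(A.round(1),B.round(1));P=np.r_[A,B]
for i in range(1,4): print(np.degrees(np.arctan2(*(P[i]-P[0])[[1,0]])))
print('blockrear',onz(c,[f(383,17)],53).round(1),'flangefront top',onz(c,[f(384,160)],57).round(1))
"
```

```text
[[ 576.8 -238.1   53. ]
 [ 565.2 -199.8   53. ]] [[ 561.3 -187.3   50. ]
 [ 552.  -157.8   50. ]]
106.83223075109642
106.97946952424007
107.15069493556314
blockrear [[ 579.2 -246.3   53. ]] flangefront top [[ 562.6 -191.8   57. ]]
```

```bash
python3 -c "
from h import *
print(go([569.4,-214.6,122],107,8));print(go([569.4,-214.6,26.5],107,8))"
```

```text
(array([  1.5,  -1. , -92.1]), array([-0.33,  7.91,  0.19]))
(array([ 97. ,  -0.6, -92. ]), array([-0.33,  7.91,  0.19]))
```

Request:
arm_command(
  rows=[
    {"dx":0.001,"dy":-0.001,"dz":-0.04,"wx":0,"wy":4,"wz":0,"gripper":-1},
    {"dx":0.001,"dy":-0.001,"dz":-0.08,"wx":-0.3,"wy":7.9,"wz":0.2,"gripper":-1},
    {"dx":0.001,"dy":-0.001,"dz":-0.092,"wx":-0.3,"wy":7.9,"wz":0.2,"gripper":-1},
    {"dx":0.02,"dy":-0.001,"dz":-0.092,"wx":-0.3,"wy":7.9,"wz":0.2,"gripper":-1},
    {"dx":0.04,"dy":-0.001,"dz":-0.092,"wx":-0.3,"wy":7.9,"wz":0.2,"gripper":-1},
    {"dx":0.05,"dy":-0.001,"dz":-0.092,"wx":-0.3,"wy":7.9,"wz":0.2,"gripper":-1},
    {"dx":0.05,"dy":-0.001,"dz":-0.092,"wx":-0.3,"wy":7.9,"wz":0.2,"gripper":-1},
    {"dx":0.05,"dy":-0.001,"dz":-0.092,"wx":-0.3,"wy":7.9,"wz":0.2,"gripper":-1},
  ],
)

```text
clock: 5.45
position: [570.3, -214.4, 74.3]
ee_rot: [0.607, -0.449, -0.527, -0.391]
contact_force: [-0.1, -0.4, -0.1]
gripper_width: 85.2
```

```bash
python3 -c "
from h import *
s,d,c=snap('wrist',None,1.5,'w4.png');print(s['position'],s['contact_force'])
print(go([569.4,-214.6,26.5],107,8))"
```

```text
[ 570.28488076 -214.41145211   74.34386512] [-0.07002403 -0.42214706 -0.0781933 ]
(array([47.7,  1.2,  6.9]), array([-0.02, -0.03,  0.1 ]))
```

View pics/w4.png

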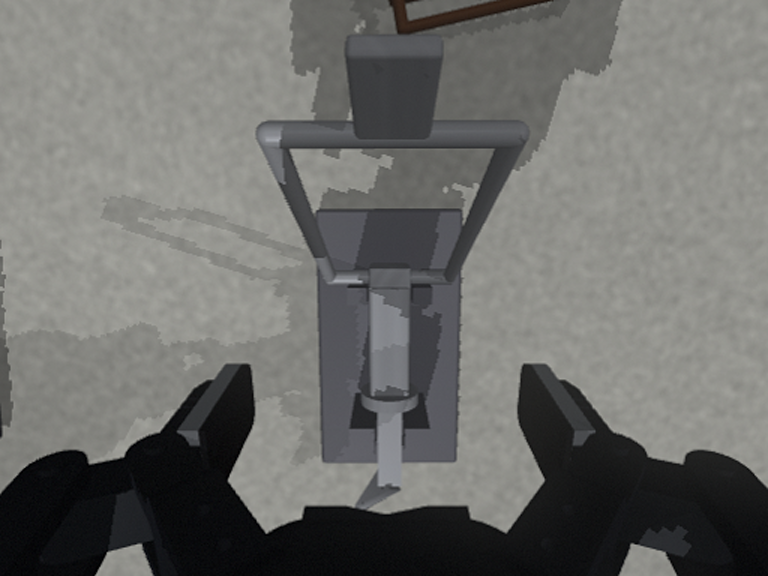

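Request:
arm_command(
  rows=[
    {"dx":0.015,"dy":0.001,"dz":0.002,"wx":0,"wy":0,"wz":0,"gripper":-1},
    {"dx":0.03,"dy":0.001,"dz":0.0045,"wx":0,"wy":0,"wz":0,"gripper":-1},
    {"dx":0.043,"dy":0.001,"dz":0.006,"wx":0,"wy":0,"wz":0,"gripper":-1},
    {"dx":0.0475,"dy":0.001,"dz":0.007,"wx":0,"wy":0,"wz":0,"gripper":-1},
    {"dx":0.0475,"dy":0.001,"dz":0.007,"wx":0,"wy":0,"wz":0,"gripper":-1},
    {"dx":0.0475,"dy":0.001,"dz":0.007,"wx":0,"wy":0,"wz":0,"gripper":-1},
    {"dx":0.0475,"dy":0.001,"dz":0.007,"wx":0,"wy":0,"wz":0,"gripper":-1},
    {"dx":0.0475,"dy":0.001,"dz":0.007,"wx":0,"wy":0,"wz":0,"gripper":-1},
  ],
)

```text
clock: 6.3
position: [570.1, -214.4, 27.5]
ee_rot: [0.608, -0.448, -0.526, -0.391]
contact_force: [0.4, 0.3, -0.4]
gripper_width: 85.3
```

```bash
python3 -c "
from h import *
s,d,c=snap('wrist',None,1.5,'w5.png');print(s['position'],s['contact_force'])
print(go([569.4,-214.6,26.5],107,8))
o=np.array([569.8,-215.9,45]);u=np.array([np.cos(np.radians(107)),np.sin(np.radians(107)),0]);v=np.array([-u[1],u[0],0])
for a,b,z in [(-20,8,8),(-20,-8,8),(18,8,8),(18,-8,8)]: print(proj(c,o+a*u+b*v+[0,0,z])*1.5)"
```

```text
[ 570.05532785 -214.39272011   27.45537595] [ 0.41028741  0.31375004 -0.42684371]
(array([0.8, 0.5, 0.1]), array([-0.03, -0.05,  0.16]))
[[415.45442395 328.79880679]]
[[359.54783436 328.81775096]]
[[414.30303452 452.12469765]]
[[360.84486   452.0900145]]
```

View pics/w5.png

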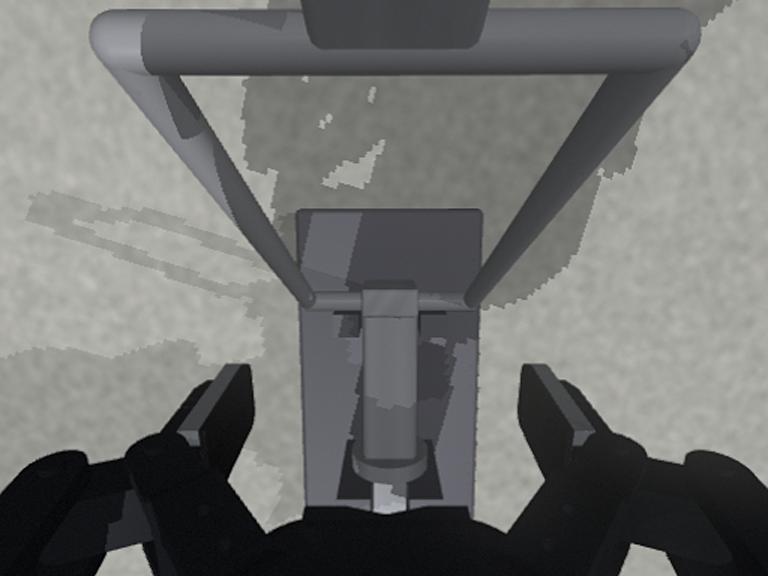

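Request:
arm_command(
  rows=[
    {"dx":0.0005,"dy":0.0012,"dz":0,"wx":0,"wy":0,"wz":0,"gripper":-1},
    {"dx":0.0005,"dy":0.0012,"dz":0,"wx":0,"wy":0,"wz":0,"gripper":1},
    {"dx":0.0005,"dy":0.0012,"dz":0,"wx":0,"wy":0,"wz":0,"gripper":1},
    {"dx":0.0005,"dy":0.0012,"dz":0,"wx":0,"wy":0,"wz":0,"gripper":1},
    {"dx":0.0005,"dy":0.0012,"dz":0,"wx":0,"wy":0,"wz":0,"gripper":1},
    {"dx":0.0005,"dy":0.0012,"dz":0,"wx":0,"wy":0,"wz":0,"gripper":1},
    {"dx":0.0005,"dy":0.0012,"dz":0,"wx":0,"wy":0,"wz":0,"gripper":1},
    {"dx":0.0005,"dy":0.0012,"dz":0,"wx":0,"wy":0,"wz":0,"gripper":1},
  ],
)

```text
clock: 7.15
position: [568.9, -214.8, 26.9]
ee_rot: [0.608, -0.448, -0.526, -0.391]
contact_force: [-1.0, 0.3, 1.3]
gripper_width: 15.4
```

```bash
python3 -c "
from h import *
s=arm.read_state();print(s['position'],s['contact_force'],s['wrist_torque'],s['gripper_width'],s['ee_rot'])
print(go(s['position']+[0,0,90],107,8))"
```

```text
[ 568.88201727 -214.81451677   26.92259831] [-1.00394004  0.28326425  1.32111301] [ 0.34187196  0.15476822 -0.00133032] 15.39623262926234 [ 0.60754485 -0.44831769 -0.52639496 -0.39090772]
(array([-89.1,  -0.3, -12.6]), array([-0.02, -0.06,  0.17]))
```

Request:
arm_command(
  rows=[
    {"dx":-0.01,"dy":0,"dz":-0.0014,"wx":0,"wy":0,"wz":0,"gripper":1},
    {"dx":-0.02,"dy":0,"dz":-0.0028,"wx":0,"wy":0,"wz":0,"gripper":1},
    {"dx":-0.035,"dy":0,"dz":-0.005,"wx":0,"wy":0,"wz":0,"gripper":1},
    {"dx":-0.05,"dy":0,"dz":-0.007,"wx":0,"wy":0,"wz":0,"gripper":1},
    {"dx":-0.07,"dy":0,"dz":-0.01,"wx":0,"wy":0,"wz":0,"gripper":1},
    {"dx":-0.09,"dy":0,"dz":-0.0126,"wx":0,"wy":0,"wz":0,"gripper":1},
    {"dx":-0.09,"dy":0,"dz":-0.0126,"wx":0,"wy":0,"wz":0,"gripper":1},
    {"dx":-0.09,"dy":0,"dz":-0.0126,"wx":0,"wy":0,"wz":0,"gripper":1},
  ],
)

```text
clock: 7.95
position: [568.3, -214.6, 118.0]
ee_rot: [0.607, -0.448, -0.526, -0.391]
contact_force: [-0.4, -0.1, -2.9]
gripper_width: 14.7
```

```bash
python3 -c "
from h import *
s,d,c=snap('wrist',None,1.5,'w6.png');print(s['position'],s['contact_force'],s['wrist_torque'],s['gripper_width'])
_,_,ct=snap('top',(270,180,400,260),6,'t6.png')
_,_,cs=snap('scene',(180,80,275,170),6.5,'s6.png')
x=R.from_quat(s['ee_rot']).as_matrix();print(x.round(4))
"
```

```text
[ 568.26937285 -214.60551665  118.02711528] [-0.38169473 -0.0935783  -2.88290223] [ 0.37167449  0.16134569 -0.00364864] 14.721816268772463
[[ 0.0444 -0.9565 -0.2885]
 [-0.1326 -0.2918  0.9472]
 [-0.9902 -0.0038 -0.1398]]
```

View pics/w6.png

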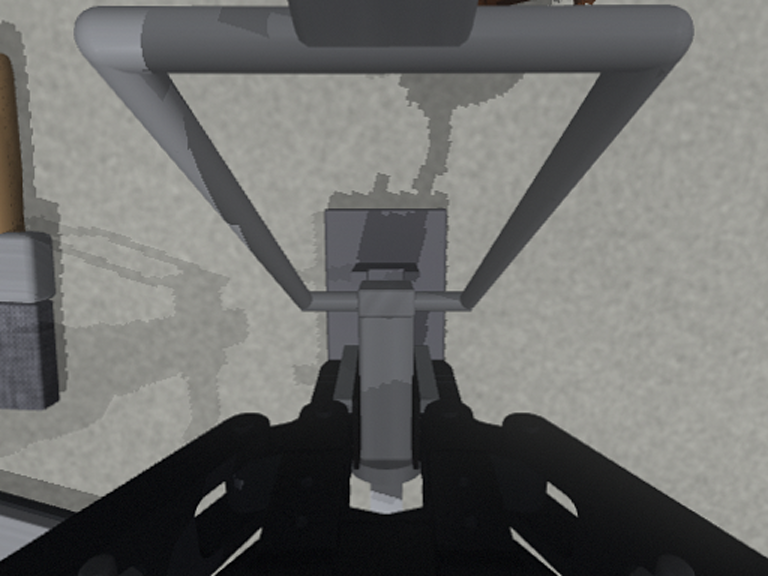

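View pics/s6.png

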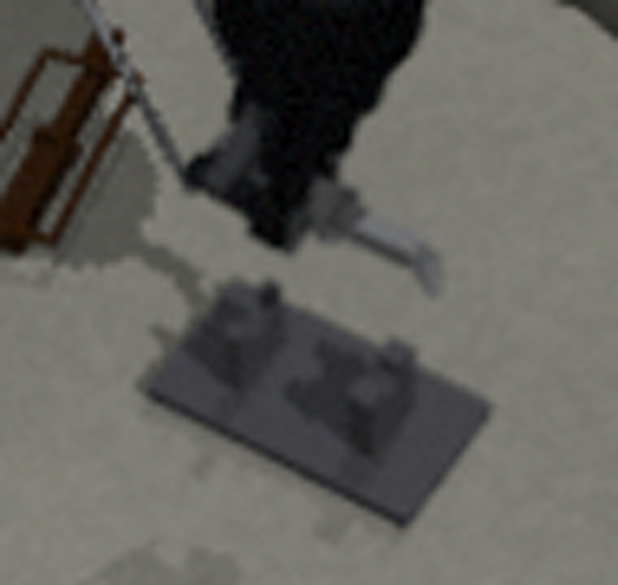

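```bash
cat > ov.py <<'E'
from h import *
u=np.array([np.cos(np.radians(101.4)),np.sin(np.radians(101.4)),0]);v=np.array([-u[1],u[0],0]);O=np.array([476.7,174.,0])
import sys
for n,cr in[("top",(155,240,205,290)),("scene",(330,183,385,243))]:
    s,d,c=snap(n);k=14 if n=="top" else 10
    base=cv2.resize(np.ascontiguousarray(d["img"][cr[1]:cr[3],cr[0]:cr[2],::-1]),None,fx=k,fy=k,interpolation=cv2.INTER_CUBIC)
    cv2.imwrite(f"pics/ovr_{n}.png",base)
    for y,col in[(-3,(255,80,0)),(0,(0,255,0)),(3,(0,0,255))]:
        P=[O+a*16*u+(y+b*16)*v+[0,0,99] for a,b in[(1,1),(1,-1),(-1,-1),(-1,1)]]
        p=(proj(c,P)-[cr[0],cr[1]]+.5)*k-.5
        cv2.polylines(base,[p.round().astype(np.int32)],True,col,1)
    cv2.imwrite(f"pics/ov_{n}.png",base)
E
python3 ov.py
```

```text
(no output)
```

View pics/ov_top.png

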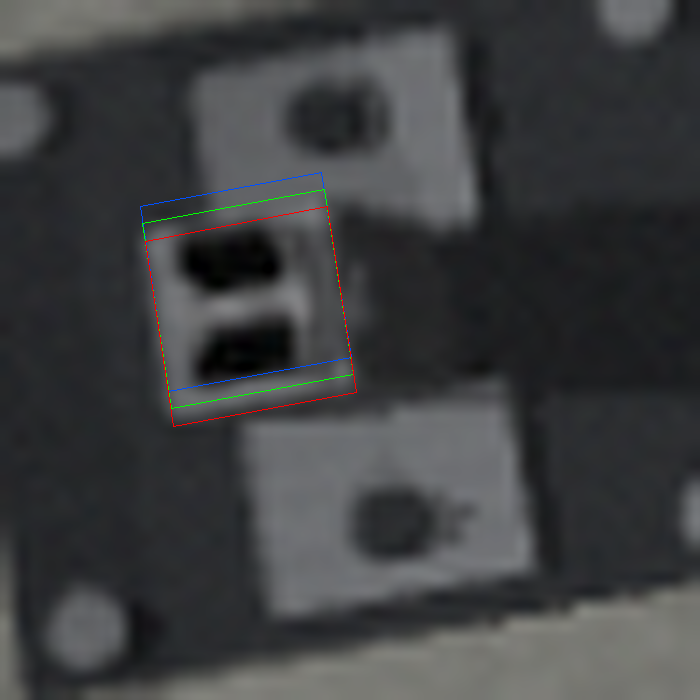

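View pics/ov_scene.png

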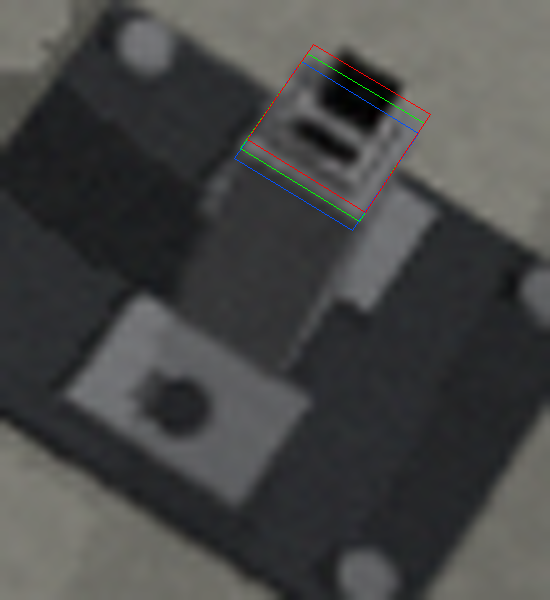

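```bash
python3 -c "
from h import *
print(go([497.9,61.3,115],101.4,8))"
```

```text
(array([-38. , -13.7, 281.9]), array([ 5.53, -0.  ,  0.83]))
```

Request:
arm_command(
  rows=[
    {"dx":-0.004,"dy":-0.002,"dz":0.03,"wx":0.7,"wy":0,"wz":0.1,"gripper":1},
    {"dx":-0.009,"dy":-0.004,"dz":0.07,"wx":1.4,"wy":0,"wz":0.2,"gripper":1},
    {"dx":-0.015,"dy":-0.006,"dz":0.115,"wx":2.3,"wy":0,"wz":0.3,"gripper":1},
    {"dx":-0.022,"dy":-0.008,"dz":0.16,"wx":3.2,"wy":0,"wz":0.5,"gripper":1},
    {"dx":-0.028,"dy":-0.01,"dz":0.205,"wx":4.1,"wy":0,"wz":0.6,"gripper":1},
    {"dx":-0.033,"dy":-0.012,"dz":0.245,"wx":5,"wy":0,"wz":0.75,"gripper":1},
    {"dx":-0.0365,"dy":-0.0132,"dz":0.27,"wx":5.5,"wy":0,"wz":0.83,"gripper":1},
    {"dx":-0.038,"dy":-0.0137,"dz":0.282,"wx":5.5,"wy":0,"wz":0.83,"gripper":1},
  ],
)

```text
clock: 9.0
position: [497.5, 63.4, 114.7]
ee_rot: [0.585, -0.477, -0.508, -0.415]
contact_force: [1.2, -0.2, -1.9]
gripper_width: 14.8
```

```bash
python3 -c "
from h import *
s=arm.read_state();print(s['position'],s['contact_force'],s['wrist_torque'],s['gripper_width'])
_,_,ct=snap('top',(140,195,280,305),5.5,'t7.png')
_,_,cs=snap('scene',(260,140,400,260),5.5,'s7.png')
print(go([497.9,61.3,66.9],101.4,8))
"
```

```text
[497.49180309  63.44583398 114.70365793] [ 1.18341096 -0.24463469 -1.88246385] [0.23804448 0.04973953 0.06949043] 14.777080950098398
(array([47.5, -0. ,  5.4]), array([ 0.18, -0.01, -0.01]))
```

View pics/t7.png

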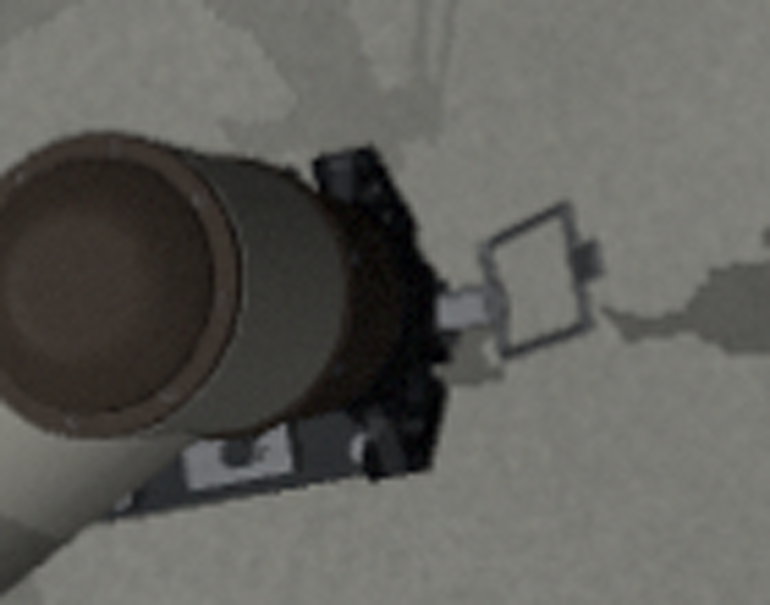

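View pics/s7.png

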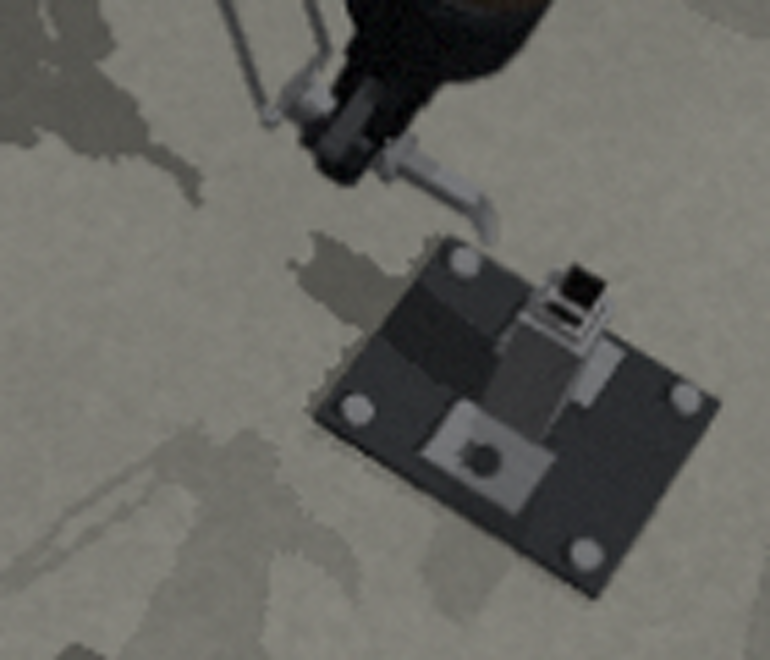

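Request:
arm_command(
  rows=[
    {"dx":0.01,"dy":0,"dz":0.001,"wx":0,"wy":0,"wz":0,"gripper":1},
    {"dx":0.025,"dy":0,"dz":0.003,"wx":0.2,"wy":0,"wz":0,"gripper":1},
    {"dx":0.04,"dy":0,"dz":0.0045,"wx":0.2,"wy":0,"wz":0,"gripper":1},
    {"dx":0.0475,"dy":0,"dz":0.0054,"wx":0.2,"wy":0,"wz":0,"gripper":1},
    {"dx":0.0475,"dy":0,"dz":0.0054,"wx":0.2,"wy":0,"wz":0,"gripper":1},
    {"dx":0.0475,"dy":0,"dz":0.0054,"wx":0.2,"wy":0,"wz":0,"gripper":1},
    {"dx":0.0475,"dy":0,"dz":0.0054,"wx":0.2,"wy":0,"wz":0,"gripper":1},
    {"dx":0.0475,"dy":0,"dz":0.0054,"wx":0.2,"wy":0,"wz":0,"gripper":1},
  ],
)

```text
clock: 9.9
position: [498.4, 61.5, 67.5]
ee_rot: [0.584, -0.478, -0.507, -0.416]
contact_force: [-0.5, 0.4, -1.9]
gripper_width: 15.2
```

```bash
cat > chk.py <<'E'
from h import *
import sys
# overlay shank axis prediction & sleeve edges in scene
s,d,cs=snap("scene")
M=R.from_quat(s["ee_rot"]).as_matrix();z=M[:,2]*[1,1,0];w=z/np.linalg.norm(z)
lean=np.degrees(np.arcsin(-M[2,2]))
F=s["position"]+23.7*w+[0,0,18.1]
u=np.array([np.cos(np.radians(101.4)),np.sin(np.radians(101.4)),0]);v=np.array([-u[1],u[0],0]);O=np.array([476.7,174.,0])
r=F-(O-16*u-13*v+[0,0,85]);print("F",F.round(1),"rel slot_end",(r@u).round(2),(r@v).round(2),r[2].round(2),"yaw",np.degrees(np.arctan2(w[1],w[0])).round(2),"lean",lean.round(2),"f",s["contact_force"].round(1),"t",s["wrist_torque"].round(2),"clk",s["clock"],"w",s["gripper_width"].round(1))
if len(sys.argv)>1:
    cr=(290,150,390,240);k=7
    im=cv2.resize(np.ascontiguousarray(d["img"][cr[1]:cr[3],cr[0]:cr[2],::-1]),None,fx=k,fy=k,interpolation=cv2.INTER_CUBIC)
    n=np.array([-w[1],w[0],0])
    q=lambda P:((proj(cs,P)-[cr[0],cr[1]]+.5)*k-.5).round().astype(np.int32)
    for sy,sz in[(5,5),(-5,5),(5,-5)]:
        cv2.polylines(im,[q([F+sy*n+[0,0,sz],F+36*w+sy*n+[0,0,sz]])],False,(0,255,0),1)
    cv2.polylines(im,[q([F+36*w,F+56*w])],False,(0,255,255),1)
    for y in(0,3): 
        H=O-16*u+y*v+[0,0,85]
        cv2.polylines(im,[q([H+6*v+[0,0,6],H-6*v+[0,0,6],H-6*v-[0,0,6],H+6*v-[0,0,6]])],True,(0,0,255),1)
    cv2.imwrite("pics/"+sys.argv[1],im)
E
python3 chk.py s8.png
```

```text
Traceback (most recent call last):
  File "chk.py", line 9, in <module>
    r=F-(O-16*u-13*v+[0,0,85]);print("F",F.round(1),"rel slot_end",(r@u).round(2),(r@v).round(2),r[2].round(2),"yaw",np.degrees(np.arctan2(w[1],w[0])).round(2),"lean",lean.round(2),"f",s["contact_force"].round(1),"t",s["wrist_torque"].round(2),"clk",s["clock"],"w",s["gripper_width"].round(1))
                                                                                                                                                                                                                                                                         ^^^^^^^^^^^^^^^^^^^^^^^^
AttributeError: 'float' object has no attribute 'round'
```

```bash
sed -i 's/s\["gripper_width"\].round(1)/round(s["gripper_width"],1)/' chk.py; python3 chk.py s8.png
```

```text
F [493.6  84.7  85.5] rel slot_end -74.85 14.09 0.54 yaw 101.37 lean 7.99 f [ 0.5  0.7 -2.7] t [0.38 0.03 0.01] clk 9.95 w 14.8
```

View pics/s8.png

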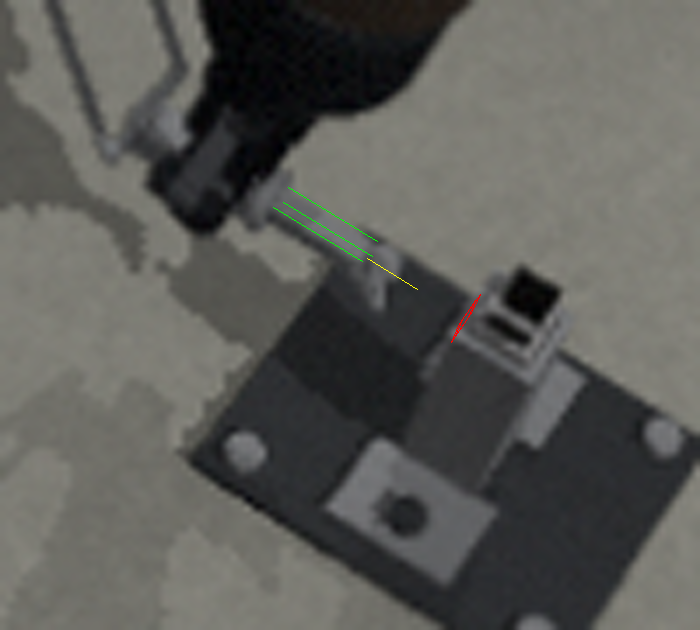

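Request:
arm_command(
  rows=[
    {"dx":0,"dy":0,"dz":0.004,"wx":0,"wy":0,"wz":0,"gripper":1},
    {"dx":-0.001,"dy":0,"dz":0.008,"wx":0,"wy":0,"wz":0,"gripper":1},
    {"dx":-0.0015,"dy":0,"dz":0.012,"wx":0,"wy":0,"wz":0,"gripper":1},
    {"dx":-0.0018,"dy":0,"dz":0.016,"wx":0,"wy":0,"wz":0,"gripper":1},
    {"dx":-0.002,"dy":0,"dz":0.018,"wx":0,"wy":0,"wz":0,"gripper":1},
    {"dx":-0.0022,"dy":0,"dz":0.02,"wx":0,"wy":0,"wz":0,"gripper":1},
    {"dx":-0.0025,"dy":0,"dz":0.021,"wx":0,"wy":0,"wz":0,"gripper":1},
    {"dx":-0.0026,"dy":0,"dz":0.022,"wx":0,"wy":0,"wz":0,"gripper":1},
  ],
)

```text
clock: 10.8
position: [493.8, 83.3, 66.9]
ee_rot: [0.584, -0.478, -0.507, -0.416]
contact_force: [-0.6, -0.3, -2.0]
gripper_width: 14.8
```

```bash
python3 chk.py s9.png
```

```text
F [489.1 106.5  85. ] rel slot_end -52.62 14.16 -0.0 yaw 101.37 lean 7.99 f [-0.6 -0.3 -2. ] t [ 0.3   0.11 -0.  ] clk 10.8 w 14.8
```

View pics/s9.png

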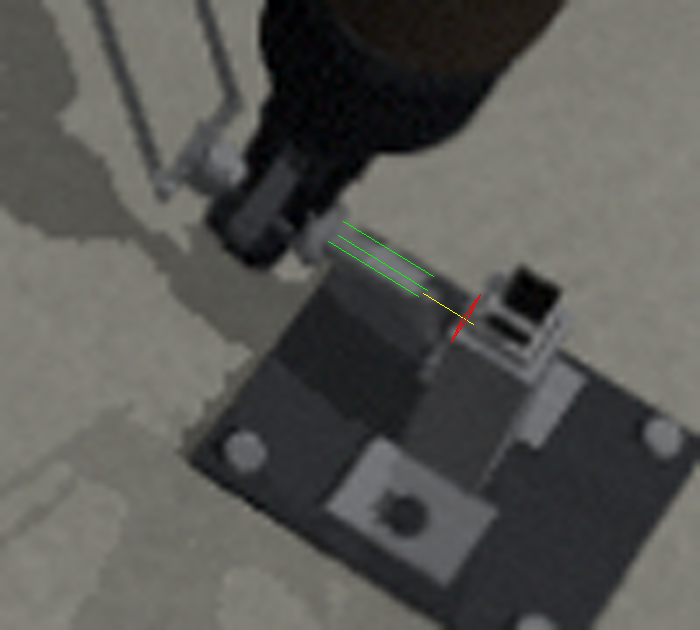

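Request:
arm_command(
  rows=[
    {"dx":0,"dy":0,"dz":0.001,"wx":0,"wy":0,"wz":0,"gripper":1},
    {"dx":-0.0002,"dy":0,"dz":0.002,"wx":0,"wy":0,"wz":0,"gripper":1},
    {"dx":-0.0003,"dy":0,"dz":0.003,"wx":0,"wy":0,"wz":0,"gripper":1},
    {"dx":-0.0005,"dy":0,"dz":0.004,"wx":0,"wy":0,"wz":0,"gripper":1},
    {"dx":-0.0006,"dy":0,"dz":0.005,"wx":0,"wy":0,"wz":0,"gripper":1},
    {"dx":-0.0008,"dy":0,"dz":0.006,"wx":0,"wy":0,"wz":0,"gripper":1},
    {"dx":-0.0008,"dy":0,"dz":0.006,"wx":0,"wy":0,"wz":0,"gripper":1},
    {"dx":-0.0008,"dy":0,"dz":0.006,"wx":0,"wy":0,"wz":0,"gripper":1},
  ],
)

```text
clock: 11.65
position: [492.6, 89.3, 66.8]
ee_rot: [0.584, -0.478, -0.507, -0.416]
contact_force: [-0.1, -0.2, -1.8]
gripper_width: 15.2
```

```bash
python3 chk.py
```

```text
F [487.9 112.5  84.9] rel slot_end -46.49 14.14 -0.05 yaw 101.38 lean 7.99 f [-0.1 -0.2 -1.8] t [0.38 0.11 0.  ] clk 11.65 w 15.2
```

Request:
arm_command(
  rows=[
    {"dx":0,"dy":0,"dz":0.001,"wx":0,"wy":0,"wz":0,"gripper":1},
    {"dx":-0.0002,"dy":0,"dz":0.002,"wx":0,"wy":0,"wz":0,"gripper":1},
    {"dx":-0.0003,"dy":0,"dz":0.003,"wx":0,"wy":0,"wz":0,"gripper":1},
    {"dx":-0.0005,"dy":0,"dz":0.004,"wx":0,"wy":0,"wz":0,"gripper":1},
    {"dx":-0.0006,"dy":0,"dz":0.005,"wx":0,"wy":0,"wz":0,"gripper":1},
    {"dx":-0.0008,"dy":0,"dz":0.006,"wx":0,"wy":0,"wz":0,"gripper":1},
    {"dx":-0.0008,"dy":0,"dz":0.006,"wx":0,"wy":0,"wz":0,"gripper":1},
    {"dx":-0.0008,"dy":0,"dz":0.006,"wx":0,"wy":0,"wz":0,"gripper":1},
  ],
)

```text
clock: 12.5
position: [491.4, 95.2, 66.8]
ee_rot: [0.584, -0.478, -0.507, -0.416]
contact_force: [0.0, -0.3, -2.2]
gripper_width: 15.0
```

```bash
python3 chk.py s10.png
```

```text
F [486.7 118.5  84.9] rel slot_end -40.43 14.15 -0.08 yaw 101.38 lean 7.99 f [ 0.  -0.3 -2.2] t [0.33 0.05 0.04] clk 12.5 w 15.0
```

View pics/s10.png

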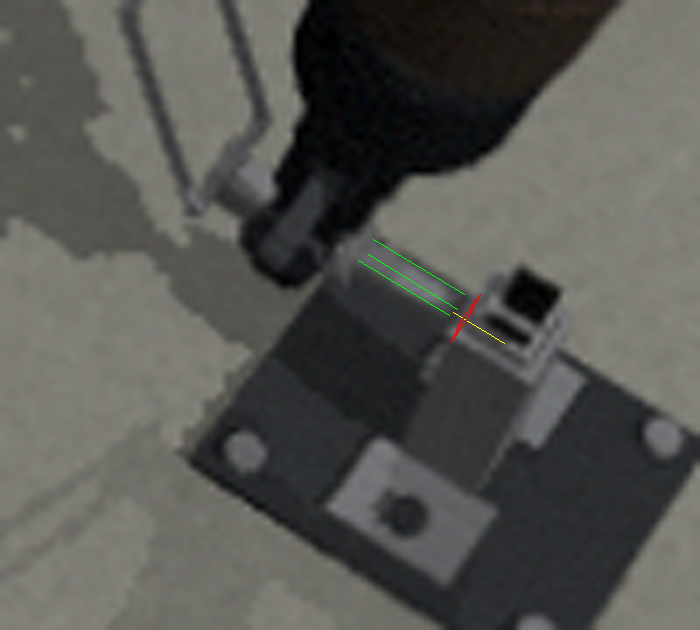

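Request:
arm_command(
  rows=[
    {"dx":0,"dy":0,"dz":0.001,"wx":0,"wy":0,"wz":0,"gripper":1},
    {"dx":-0.0002,"dy":0,"dz":0.002,"wx":0,"wy":0,"wz":0,"gripper":1},
    {"dx":-0.0003,"dy":0,"dz":0.003,"wx":0,"wy":0,"wz":0,"gripper":1},
    {"dx":-0.0005,"dy":0,"dz":0.004,"wx":0,"wy":0,"wz":0,"gripper":1},
    {"dx":-0.0006,"dy":0,"dz":0.0045,"wx":0,"wy":0,"wz":0,"gripper":1},
    {"dx":-0.0006,"dy":0,"dz":0.005,"wx":0,"wy":0,"wz":0,"gripper":1},
    {"dx":-0.0006,"dy":0,"dz":0.005,"wx":0,"wy":0,"wz":0,"gripper":1},
    {"dx":-0.0006,"dy":0,"dz":0.005,"wx":0,"wy":0,"wz":0,"gripper":1},
  ],
)

```text
clock: 13.35
position: [490.2, 100.0, 66.6]
ee_rot: [0.584, -0.478, -0.507, -0.416]
contact_force: [0.2, -0.4, -3.1]
gripper_width: 14.8
```

```bash
python3 chk.py
```

```text
F [485.5 123.2  84.7] rel slot_end -35.5 14.38 -0.31 yaw 101.38 lean 8.0 f [ 0.2 -0.4 -3.1] t [0.23 0.13 0.04] clk 13.35 w 14.8
```

Request:
arm_command(
  rows=[
    {"dx":-0.0003,"dy":0,"dz":0.001,"wx":0,"wy":0,"wz":0,"gripper":1},
    {"dx":-0.0005,"dy":0,"dz":0.002,"wx":0,"wy":0,"wz":0,"gripper":1},
    {"dx":-0.0007,"dy":0,"dz":0.003,"wx":0,"wy":0,"wz":0,"gripper":1},
    {"dx":-0.0008,"dy":0,"dz":0.0035,"wx":0,"wy":0,"wz":0,"gripper":1},
    {"dx":-0.0009,"dy":0,"dz":0.004,"wx":0,"wy":0,"wz":0,"gripper":1},
    {"dx":-0.001,"dy":0,"dz":0.0045,"wx":0,"wy":0,"wz":0,"gripper":1},
    {"dx":-0.001,"dy":0,"dz":0.005,"wx":0,"wy":0,"wz":0,"gripper":1},
    {"dx":-0.001,"dy":0,"dz":0.005,"wx":0,"wy":0,"wz":0,"gripper":1},
  ],
)

```text
clock: 14.2
position: [488.7, 104.6, 66.6]
ee_rot: [0.584, -0.478, -0.508, -0.415]
contact_force: [0.2, -4.0, -5.7]
gripper_width: 14.7
```

```bash
python3 chk.py
```

```text
F [484.  127.9  84.7] rel slot_end -30.67 14.98 -0.32 yaw 101.38 lean 8.03 f [ 0.2 -4.  -5.7] t [-0.82  0.02  0.03] clk 14.2 w 14.7
```

Request:
arm_command(
  rows=[
    {"dx":-0.0005,"dy":0,"dz":0.001,"wx":0,"wy":0,"wz":0,"gripper":1},
    {"dx":-0.0007,"dy":0,"dz":0.002,"wx":0,"wy":0,"wz":0,"gripper":1},
    {"dx":-0.0009,"dy":0,"dz":0.003,"wx":0,"wy":0,"wz":0,"gripper":1},
    {"dx":-0.001,"dy":0,"dz":0.0035,"wx":0,"wy":0,"wz":0,"gripper":1},
    {"dx":-0.001,"dy":0,"dz":0.004,"wx":0,"wy":0,"wz":0,"gripper":1},
    {"dx":-0.001,"dy":0,"dz":0.0045,"wx":0,"wy":0,"wz":0,"gripper":1},
    {"dx":-0.001,"dy":0,"dz":0.005,"wx":0,"wy":0,"wz":0,"gripper":1},
    {"dx":-0.001,"dy":0,"dz":0.005,"wx":0,"wy":0,"wz":0,"gripper":1},
  ],
)

```text
clock: 15.05
position: [488.0, 110.0, 67.1]
ee_rot: [0.584, -0.478, -0.508, -0.416]
contact_force: [-0.4, -1.1, -4.5]
gripper_width: 15.1
```

```bash
python3 chk.py s11.png
```

```text
F [483.3 133.2  85.2] rel slot_end -25.28 14.6 0.18 yaw 101.38 lean 8.0 f [-0.4 -1.1 -4.5] t [-0.06  0.03 -0.03] clk 15.05 w 15.1
```

View pics/s11.png

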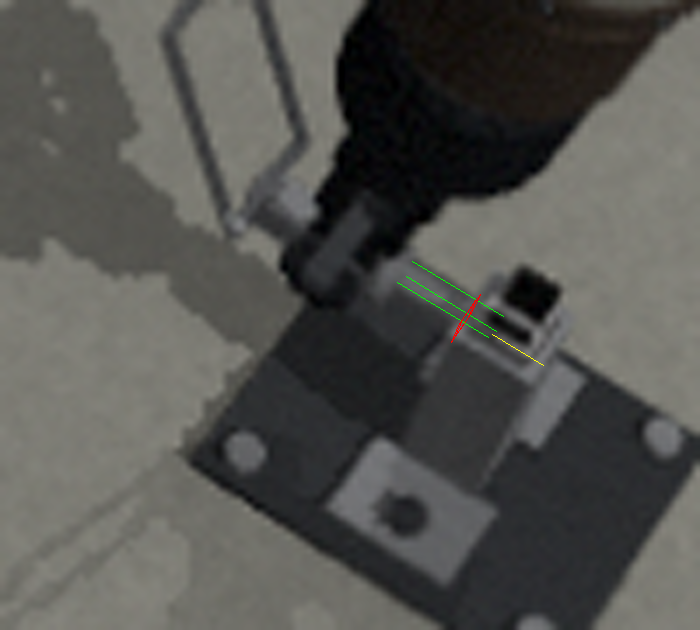

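Request:
arm_command(
  rows=[
    {"dx":-0.0001,"dy":0,"dz":0.001,"wx":0,"wy":0,"wz":0,"gripper":1},
    {"dx":-0.0002,"dy":0,"dz":0.002,"wx":0,"wy":0,"wz":0,"gripper":1},
    {"dx":-0.0003,"dy":0,"dz":0.003,"wx":0,"wy":0,"wz":0,"gripper":1},
    {"dx":-0.0005,"dy":0,"dz":0.004,"wx":0,"wy":0,"wz":0,"gripper":1},
    {"dx":-0.0006,"dy":0,"dz":0.005,"wx":0,"wy":0,"wz":0,"gripper":1},
    {"dx":-0.0008,"dy":0,"dz":0.006,"wx":0,"wy":0,"wz":0,"gripper":1},
    {"dx":-0.0008,"dy":0,"dz":0.006,"wx":0,"wy":0,"wz":0,"gripper":1},
    {"dx":-0.0008,"dy":0,"dz":0.006,"wx":0,"wy":0,"wz":0,"gripper":1},
  ],
)

```text
clock: 15.9
position: [486.8, 116.1, 67.0]
ee_rot: [0.584, -0.478, -0.508, -0.416]
contact_force: [0.6, -0.5, -6.0]
gripper_width: 15.1
```

```bash
python3 chk.py
```

```text
F [482.1 139.3  85.1] rel slot_end -19.03 14.58 0.11 yaw 101.39 lean 7.99 f [ 0.6 -0.5 -6. ] t [0.05 0.11 0.04] clk 15.9 w 15.1
```

Request:
arm_command(
  rows=[
    {"dx":-0.0001,"dy":0,"dz":0.001,"wx":0,"wy":0,"wz":0,"gripper":1},
    {"dx":-0.0002,"dy":0,"dz":0.002,"wx":0,"wy":0,"wz":0,"gripper":1},
    {"dx":-0.0003,"dy":0,"dz":0.003,"wx":0,"wy":0,"wz":0,"gripper":1},
    {"dx":-0.0005,"dy":0,"dz":0.004,"wx":0,"wy":0,"wz":0,"gripper":1},
    {"dx":-0.0006,"dy":0,"dz":0.005,"wx":0,"wy":0,"wz":0,"gripper":1},
    {"dx":-0.0008,"dy":0,"dz":0.006,"wx":0,"wy":0,"wz":0,"gripper":1},
    {"dx":-0.001,"dy":0,"dz":0.007,"wx":0,"wy":0,"wz":0,"gripper":1},
    {"dx":-0.001,"dy":0,"dz":0.007,"wx":0,"wy":0,"wz":0,"gripper":1},
  ],
)

```text
clock: 16.75
position: [485.3, 123.1, 67.0]
ee_rot: [0.584, -0.478, -0.508, -0.416]
contact_force: [0.1, -1.5, -5.1]
gripper_width: 15.0
```

```bash
python3 chk.py
```

```text
F [480.6 146.4  85.1] rel slot_end -11.87 14.64 0.07 yaw 101.4 lean 7.98 f [ 0.1 -1.5 -5.1] t [-0.03  0.   -0.08] clk 16.75 w 15.0
```

Request:
arm_command(
  rows=[
    {"dx":-0.0001,"dy":0,"dz":0.001,"wx":0,"wy":0,"wz":0,"gripper":1},
    {"dx":-0.0002,"dy":0,"dz":0.002,"wx":0,"wy":0,"wz":0,"gripper":1},
    {"dx":-0.0003,"dy":0,"dz":0.003,"wx":0,"wy":0,"wz":0,"gripper":1},
    {"dx":-0.0005,"dy":0,"dz":0.004,"wx":0,"wy":0,"wz":0,"gripper":1},
    {"dx":-0.0006,"dy":0,"dz":0.005,"wx":0,"wy":0,"wz":0,"gripper":1},
    {"dx":-0.0008,"dy":0,"dz":0.006,"wx":0,"wy":0,"wz":0,"gripper":1},
    {"dx":-0.001,"dy":0,"dz":0.007,"wx":0,"wy":0,"wz":0,"gripper":1},
    {"dx":-0.001,"dy":0,"dz":0.0075,"wx":0,"wy":0,"wz":0,"gripper":1},
  ],
)

```text
clock: 17.6
position: [483.7, 130.6, 66.9]
ee_rot: [0.584, -0.478, -0.508, -0.416]
contact_force: [0.5, -1.9, -5.2]
gripper_width: 14.7
```

```bash
python3 chk.py
```

```text
F [479.  153.8  85. ] rel slot_end -4.24 14.7 -0.02 yaw 101.4 lean 7.98 f [ 0.5 -1.9 -5.2] t [-0.12  0.03  0.08] clk 17.6 w 14.7
```

Request:
arm_command(
  rows=[
    {"dx":-0.0001,"dy":0,"dz":0.0005,"wx":0,"wy":0,"wz":0,"gripper":1},
    {"dx":-0.0002,"dy":0,"dz":0.001,"wx":0,"wy":0,"wz":0,"gripper":1},
    {"dx":-0.0003,"dy":0,"dz":0.0015,"wx":0,"wy":0,"wz":0,"gripper":1},
    {"dx":-0.0003,"dy":0,"dz":0.002,"wx":0,"wy":0,"wz":0,"gripper":1},
    {"dx":-0.0004,"dy":0,"dz":0.0025,"wx":0,"wy":0,"wz":0,"gripper":1},
    {"dx":-0.0005,"dy":0,"dz":0.003,"wx":0,"wy":0,"wz":0,"gripper":1},
    {"dx":-0.0005,"dy":0,"dz":0.003,"wx":0,"wy":0,"wz":0,"gripper":1},
    {"dx":-0.0005,"dy":0,"dz":0.003,"wx":0,"wy":0,"wz":0,"gripper":1},
  ],
)

```text
clock: 18.45
position: [483.0, 133.6, 66.9]
ee_rot: [0.584, -0.478, -0.508, -0.416]
contact_force: [0.8, -2.0, -5.7]
gripper_width: 14.9
```

```bash
python3 chk.py
```

```text
F [478.4 156.9  85. ] rel slot_end -1.12 14.77 -0.01 yaw 101.4 lean 7.98 f [ 0.8 -2.  -5.7] t [-0.11  0.   -0.06] clk 18.45 w 14.9
```

Request:
arm_command(
  rows=[
    {"dx":-0.0001,"dy":0,"dz":0.0005,"wx":0,"wy":0,"wz":0,"gripper":1},
    {"dx":-0.0001,"dy":0,"dz":0.0008,"wx":0,"wy":0,"wz":0,"gripper":1},
    {"dx":-0.0001,"dy":0,"dz":0.001,"wx":0,"wy":0,"wz":0,"gripper":1},
    {"dx":-0.0002,"dy":0,"dz":0.0012,"wx":0,"wy":0,"wz":0,"gripper":1},
    {"dx":-0.0002,"dy":0,"dz":0.0015,"wx":0,"wy":0,"wz":0,"gripper":1},
    {"dx":-0.0002,"dy":0,"dz":0.0015,"wx":0,"wy":0,"wz":0,"gripper":1},
    {"dx":-0.0002,"dy":0,"dz":0.0015,"wx":0,"wy":0,"wz":0,"gripper":1},
    {"dx":-0.0002,"dy":0,"dz":0.0015,"wx":0,"wy":0,"wz":0,"gripper":1},
  ],
)

```text
clock: 19.3
position: [482.7, 135.2, 66.9]
ee_rot: [0.584, -0.478, -0.508, -0.416]
contact_force: [0.2, -2.4, -6.0]
gripper_width: 15.3
```

```bash
python3 chk.py s12.png
```

```text
F [478.1 158.4  85. ] rel slot_end 0.46 14.74 0.0 yaw 101.41 lean 7.98 f [ 0.2 -2.4 -6. ] t [-0.17  0.03  0.  ] clk 19.3 w 15.3
```

View pics/s12.png

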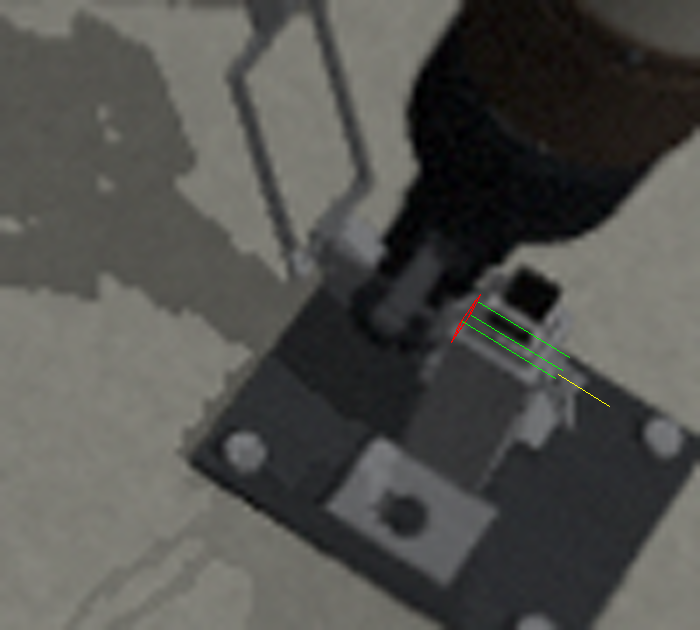

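Request:
arm_command(
  rows=[
    {"dx":-0.0001,"dy":0,"dz":0.0005,"wx":0,"wy":0,"wz":0,"gripper":1},
    {"dx":-0.0001,"dy":0,"dz":0.0008,"wx":0,"wy":0,"wz":0,"gripper":1},
    {"dx":-0.0001,"dy":0,"dz":0.001,"wx":0,"wy":0,"wz":0,"gripper":1},
    {"dx":-0.0002,"dy":0,"dz":0.0012,"wx":0,"wy":0,"wz":0,"gripper":1},
    {"dx":-0.0002,"dy":0,"dz":0.0014,"wx":0,"wy":0,"wz":0,"gripper":1},
    {"dx":-0.0002,"dy":0,"dz":0.0014,"wx":0,"wy":0,"wz":0,"gripper":1},
    {"dx":-0.0002,"dy":0,"dz":0.0014,"wx":0,"wy":0,"wz":0,"gripper":1},
    {"dx":-0.0002,"dy":0,"dz":0.0014,"wx":0,"wy":0,"wz":0,"gripper":1},
  ],
)

```text
clock: 20.15
position: [482.6, 135.5, 66.9]
ee_rot: [0.584, -0.479, -0.507, -0.415]
contact_force: [3.6, -6.8, -7.1]
gripper_width: 14.6
```

```bash
python3 chk.py
```

```text
F [477.9 158.7  85. ] rel slot_end 0.76 14.87 0.02 yaw 101.37 lean 8.06 f [ 3.6 -6.8 -7.1] t [-1.49 -0.94  0.03] clk 20.15 w 14.6
```

Request:
arm_command(
  rows=[
    {"dx":-0.0001,"dy":0,"dz":0.0005,"wx":0,"wy":0,"wz":0,"gripper":1},
    {"dx":-0.0001,"dy":0,"dz":0.0008,"wx":0,"wy":0,"wz":0,"gripper":1},
    {"dx":-0.0001,"dy":0,"dz":0.001,"wx":0,"wy":0,"wz":0,"gripper":1},
    {"dx":-0.0002,"dy":0,"dz":0.0012,"wx":0,"wy":0,"wz":0,"gripper":1},
    {"dx":-0.0002,"dy":0,"dz":0.0012,"wx":0,"wy":0,"wz":0,"gripper":1},
    {"dx":-0.0002,"dy":0,"dz":0.0012,"wx":0,"wy":0,"wz":0,"gripper":1},
    {"dx":-0.0002,"dy":0,"dz":0.0012,"wx":0,"wy":0,"wz":0,"gripper":1},
    {"dx":-0.0002,"dy":0,"dz":0.0012,"wx":0,"wy":0,"wz":0,"gripper":1},
  ],
)

```text
clock: 21.0
position: [482.5, 135.4, 67.0]
ee_rot: [0.584, -0.479, -0.507, -0.415]
contact_force: [5.3, -9.3, -7.2]
gripper_width: 14.8
```

```bash
python3 chk.py s13.png; python3 -c "
from h import *
snap('wrist',None,1.5,'w13.png');snap('top',(130,220,270,320),5.5,'t13.png')"
```

```text
F [477.8 158.7  85.1] rel slot_end 0.74 14.91 0.08 yaw 101.35 lean 8.17 f [ 5.3 -9.3 -7.2] t [-1.9  -1.23  0.12] clk 21.0 w 14.8
```

View pics/s13.png

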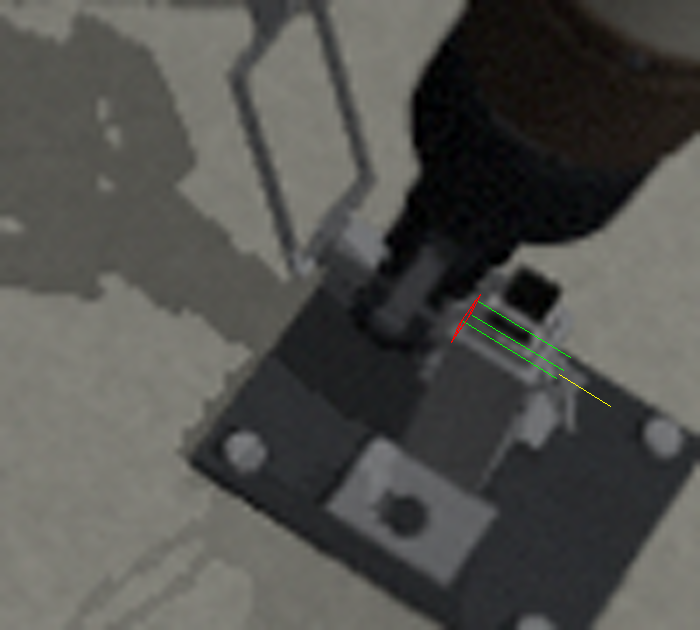

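View pics/w13.png

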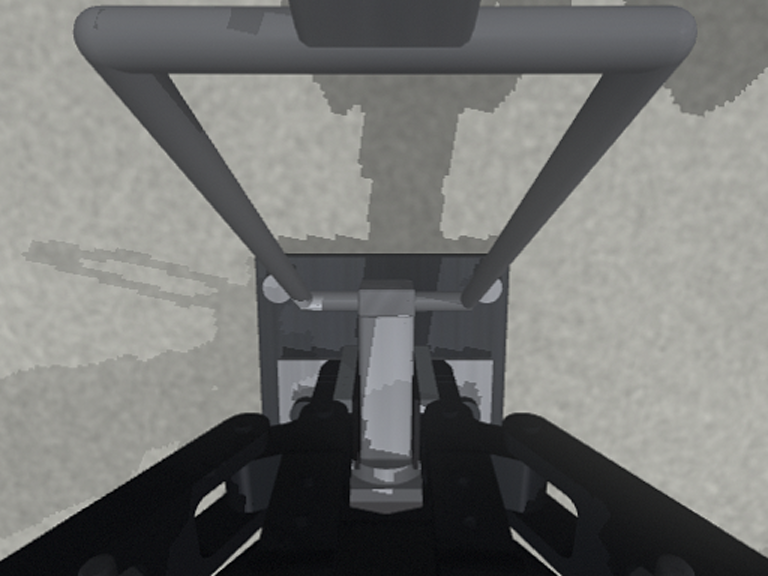

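```bash
python3 -c "
import cv2
a=cv2.imread('pics/w13.png')[420:530,320:450];cv2.imwrite('pics/w13z.png',cv2.resize(a,None,fx=5,fy=5,interpolation=cv2.INTER_CUBIC))"
python3 - <<'E'
from h import *
s=arm.read_state();c=cam(get_image('wrist'),s)
u=np.array([np.cos(np.radians(101.4)),np.sin(np.radians(101.4)),0]);v=np.array([-u[1],u[0],0]);O=np.array([476.7,174.,0])
H=O-16*u+1.7*v
for n,p in dict(sleevetopL=H+16*v+[0,0,99],sleevetopR=H-16*v+[0,0,99],flangetop_front=H+[0,0,97],flangetop_rear=H-5*u+[0,0,97],blockfront=H-5*u+[0,0,93]).items(): print(n,((proj(c,p)[0]+.5)*1.5-.5).round(1))
E
```

```text
sleevetopL [441.  484.6]
sleevetopR [329.6 484.9]
flangetop_front [385.3 480.6]
flangetop_rear [385.2 464.7]
blockfront [385.2 457.3]
```

View pics/w13z.png

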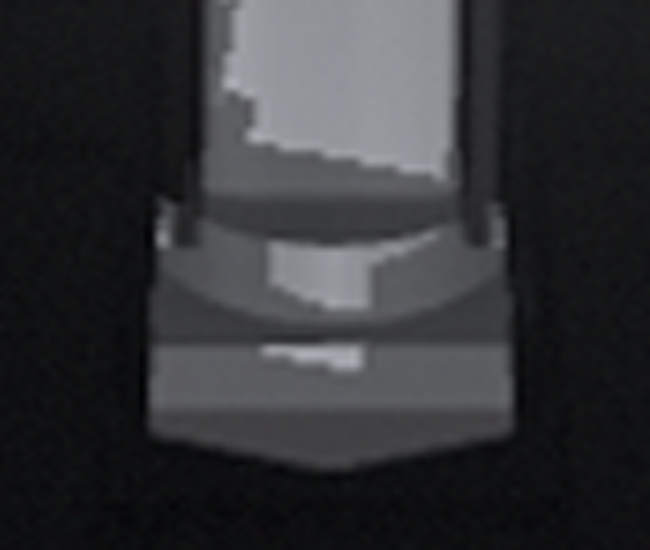

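Request:
arm_command(
  rows=[
    {"dx":0,"dy":0,"dz":-0.0002,"wx":0,"wy":0,"wz":0,"gripper":1},
    {"dx":0,"dy":0,"dz":-0.0002,"wx":0,"wy":0,"wz":0,"gripper":1},
    {"dx":0,"dy":0,"dz":-0.0002,"wx":0,"wy":0,"wz":0,"gripper":1},
    {"dx":0,"dy":0,"dz":-0.0002,"wx":0,"wy":0,"wz":0,"gripper":1},
    {"dx":0,"dy":0,"dz":-0.0002,"wx":0,"wy":0,"wz":0,"gripper":0.2},
    {"dx":0,"dy":0,"dz":-0.0002,"wx":0,"wy":0,"wz":0,"gripper":0.2},
    {"dx":0,"dy":0,"dz":-0.0002,"wx":0,"wy":0,"wz":0,"gripper":0.2},
    {"dx":0,"dy":0,"dz":-0.0002,"wx":0,"wy":0,"wz":0,"gripper":0.2},
  ],
)

```text
clock: 22.0
position: [483.1, 135.9, 67.6]
ee_rot: [0.584, -0.479, -0.507, -0.415]
contact_force: [0.5, 0.3, -1.2]
gripper_width: 34.5
```

```bash
python3 chk.py; python3 -c "
from h import *
s,d,c=snap('wrist',None,1.5,'w14.png');print(s['gripper_width'],s['position'],R.from_quat(s['ee_rot']).as_matrix().round(3))
a=cv2.imread('pics/w14.png')[420:530,320:450];cv2.imwrite('pics/w14z.png',cv2.resize(a,None,fx=5,fy=5,interpolation=cv2.INTER_CUBIC))"
```

```text
F [478.4 159.1  85.7] rel slot_end 1.06 14.3 0.67 yaw 101.36 lean 8.12 f [ 0.5  0.3 -1.2] t [ 0.28  0.02 -0.  ] clk 22.0 w 34.5
34.030169678503114 [482.93109001 135.70675918  67.45865994] [[ 0.027 -0.98  -0.195]
 [-0.139 -0.197  0.971]
 [-0.99   0.    -0.141]]
```

View pics/w14z.png

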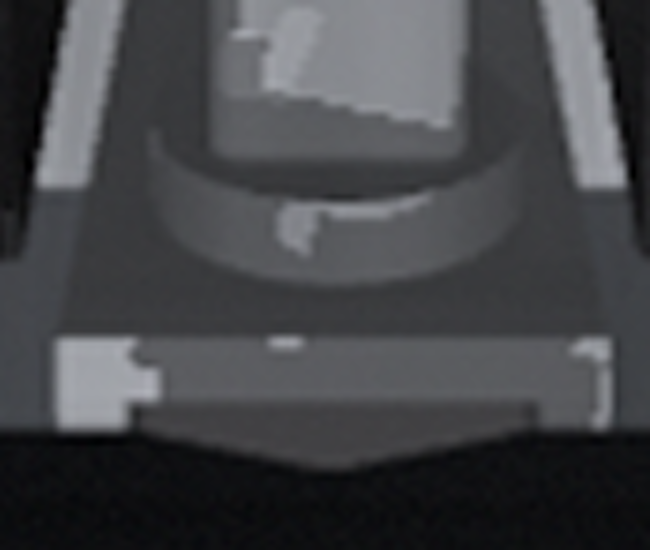

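View pics/w14.png

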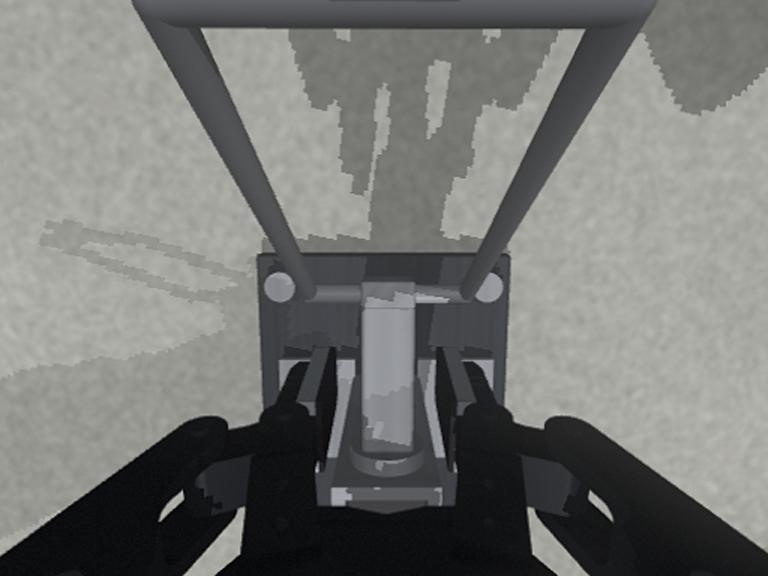

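Run:
```python
import cv2,numpy as np
o=[cv2.imread(f'pics/w1{i}.png')[270:500,290:480] for i in (3,4)]
cv2.imwrite('pics/cmp.png',cv2.resize(np.hstack(o),None,fx=2.1,fy=2.5,interpolation=cv2.INTER_CUBIC))
```

```text
(no output)
```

View pics/cmp.png

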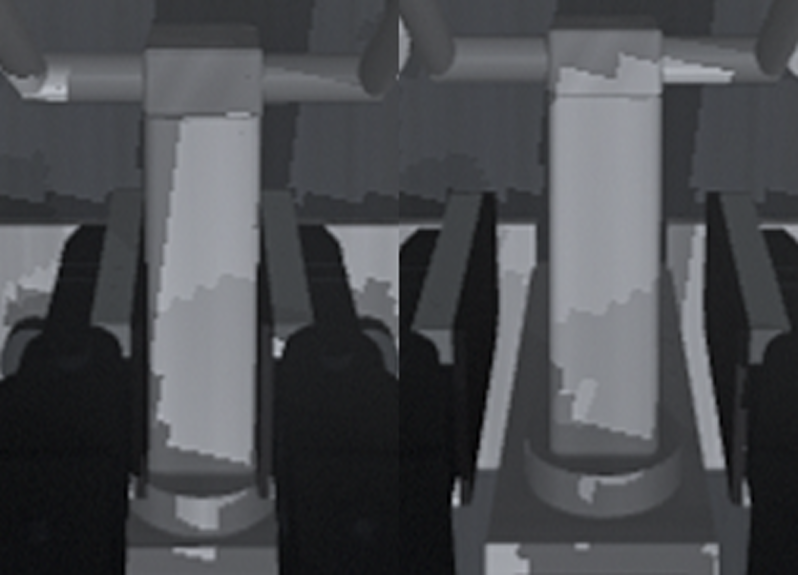

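Run:
```python
from h import *
from scipy.optimize import least_squares
d=get_image('wrist');s=arm.read_state()
mk=lambda p,q:cam(d,dict(position=np.array(p),ee_rot=q))
c1=mk([482.5,135.4,67.0],R.from_matrix(R.from_quat(s['ee_rot']).as_matrix()).as_quat());c2=cam(d,s)
u=np.array([np.cos(np.radians(101.4)),np.sin(np.radians(101.4)),0]);v=np.array([-u[1],u[0],0]);O=np.array([476.7,174.,0])
H=O-16*u+1.7*v+[0,0,85]
row=lambda c,x,z:((proj(c,H+x*u+[0,0,z])[0]+.5)*1.5-.5)[1]
print("sleeve",row(c1,0,14),row(c2,0,14))
ft=[(-5,8),(-5,12),(0,12),(-51,8)]
o1=[459,469,485,316.4];o2=[451,460,476.6,308]
pr=[row(c1,*f) for f in ft];print(np.round(pr,1))
def res(p):
    a,b,t=p;r=[]
    for f,x1,x2 in zip(ft,o1,o2):
        x=f[0]*np.cos(t)-f[1]*np.sin(t)-0; z=f[0]*np.sin(t)+f[1]*np.cos(t)
        r.append(row(c2,x+a,z+b)-row(c1,*f)-(x2-x1))
    return r+[0.3*(b+1)]
print(least_squares(res,[0,0,0]).x)
for b in(-0.5,-1,-1.5):
  for t in (0,.03,.06):
    q=least_squares(lambda a:res([a[0],b,t])[:4],[0]);print(b,t,q.x.round(2),np.round(q.fun,1))
```

```text
sleeve 484.7273409904374 484.2959215136364
[457.3 464.7 480.6 306.5]
[-1.28249697 -0.98686367  0.05484382]
-0.5 0 [-2.27] [-0.3  0.4 -0.2  0. ]
-0.5 0.03 [-1.85] [-0.   0.3 -0.  -0.3]
-0.5 0.06 [-1.45] [ 0.2  0.2  0.1 -0.5]
-1 0 [-2.03] [-0.4  0.3 -0.4  0.5]
-1 0.03 [-1.61] [-0.1  0.2 -0.2  0.2]
-1 0.06 [-1.21] [ 0.1  0.  -0.1 -0. ]
-1.5 0 [-1.8] [-0.6  0.1 -0.6  1. ]
-1.5 0.03 [-1.38] [-0.3  0.  -0.5  0.7]
-1.5 0.06 [-0.97] [-0.  -0.1 -0.3  0.4]
```

Request:
arm_command(
  rows=[
    {"dx":-0.004,"dy":0,"dz":0,"wx":0,"wy":0,"wz":0,"gripper":-0.2},
    {"dx":-0.015,"dy":0,"dz":0,"wx":0,"wy":0,"wz":0,"gripper":-0.2},
    {"dx":-0.035,"dy":0,"dz":0,"wx":0,"wy":0,"wz":0,"gripper":-0.2},
    {"dx":-0.065,"dy":0,"dz":0,"wx":0,"wy":0,"wz":0,"gripper":-0.2},
    {"dx":-0.1,"dy":0,"dz":0,"wx":0,"wy":0,"wz":0,"gripper":1},
    {"dx":-0.14,"dy":0,"dz":0,"wx":0,"wy":0,"wz":0,"gripper":1},
    {"dx":-0.18,"dy":0,"dz":0,"wx":0,"wy":0,"wz":0,"gripper":1},
    {"dx":-0.2,"dy":0,"dz":0,"wx":0,"wy":0,"wz":0,"gripper":1},
  ],
)

```text
clock: 22.95
position: [478.4, 164.4, 270.3]
ee_rot: [0.585, -0.476, -0.506, -0.417]
contact_force: [0.6, 0.4, -0.3]
gripper_width: -0.0
```

Run:
```python
from h import *
s,d,c=snap('wrist',None,1.5,'w15.png');print(s['clock'],s['position'],s['contact_force'],s['gripper_width'])
snap('scene',(290,140,400,250),6,'s15.png');snap('top',(130,220,270,320),5.5,'t15.png')
u=np.array([np.cos(np.radians(101.4)),np.sin(np.radians(101.4)),0])
Hg=np.array([478.2,158,92.5])-54*u-[0,0,1]
print(Hg); T=Hg-72*u;T[2]=265;print(go(T,101.4,0)); T[2]=188;print(go(T,101.4,0))
```

```text
22.95 [478.43303031 164.37888127 270.26272007] [ 0.55699969  0.35330313 -0.33170932] -0.0028807287268409957
[488.87349638 105.06535657  91.5       ]
(array([  20.7,    0.5, -130.3]), array([-0.04, -8.  ,  0.15]))
(array([  96.9,    0.8, -119.6]), array([-0.04, -8.  ,  0.15]))
```

View pics/w15.png

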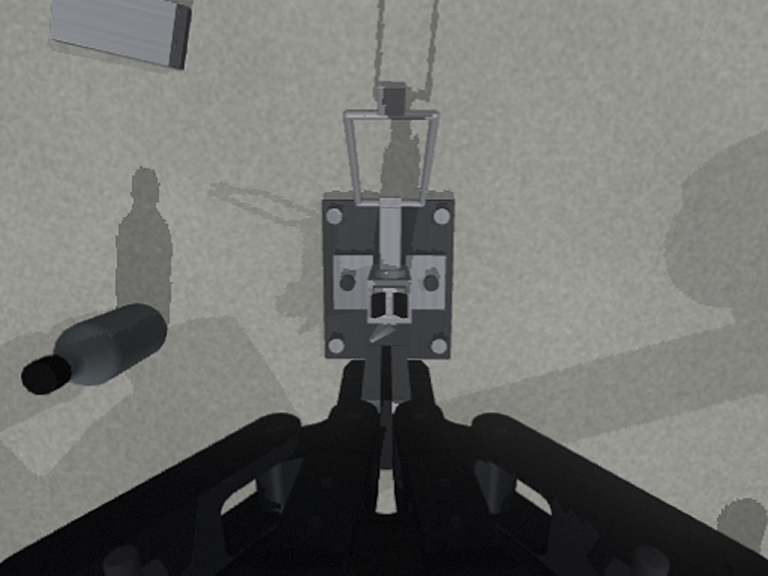

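View pics/s15.png

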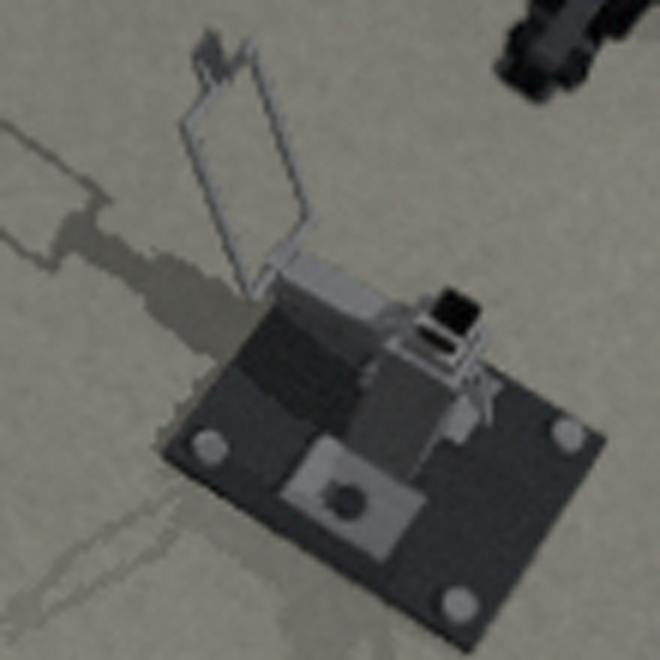

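View pics/t15.png

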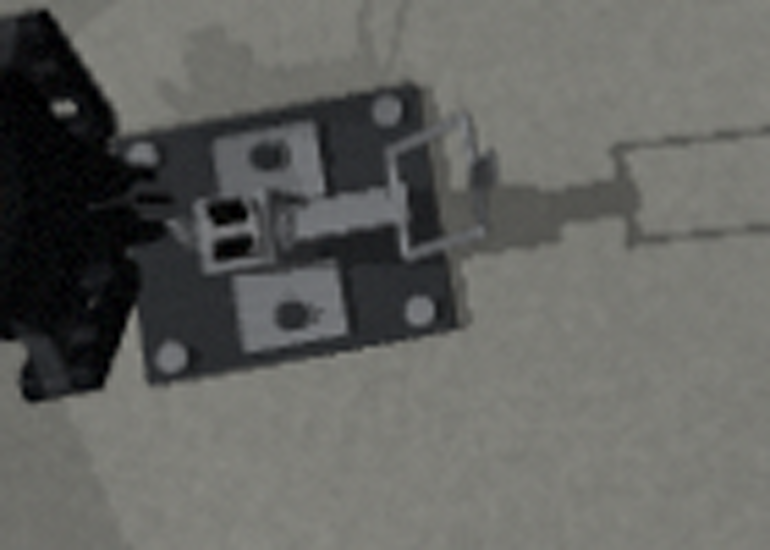

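Run:
```python
from h import *
s=arm.read_state();cw=cam(get_image('wrist'),s);ct=cam(get_image('top'));cs=cam(get_image('scene'))
f=lambda p,o,k:[o[0]+(p[0]+.5)/k-.5,o[1]+(p[1]+.5)/k-.5]
for n,a,b,w in[("tab",(484,172),(212,58),(393,98)),("hL",(410,254),(308,218),(428,203)),("hR",(391,152),(258,294),(358,203)),("cL",(484,232),(185,124),(347,114)) ,("cR",(467,117),(252,47),(437,114))]:
    # L/R assignments tried both ways for wrist/scene
    T=f(a,(130,220),5.5)
    x,r=tri([ct,cs],[T,f(b,(290,140),6)]);y,r2=tri([ct,cw],[T,f(w,(0,0),1.5)]);print(n,x.round(1),round(r,1),y.round(1),round(r2,1))
```

```text
tab [497.5  54.6 181.5] 0.2 [496.8  55.2 178.8] 1.2
hL [466.5  98.6  85.9] 0.3 [463.5  98.6  95.8] 4.4
hR [510.2 108.8  88.9] 1.4 [510.6 109.7  79.4] 1.1
cL [482.4  53.6 117.9] 15.6 [495.3  61.1 180.6] 31.8
cR [510.7  65.8 215.9] 14.3 [495.6  62.5 235.9] 29.5
```

```bash
cat >> h.py <<'E'
U=np.array([np.cos(np.radians(101.4)),np.sin(np.radians(101.4)),0]);V=np.array([-U[1],U[0],0])
HG=np.array([488.6,103.8,0])
def tgt(a,z,lat=0.6): # front finger edge at a along u from hinge
    return HG+(a-11)*U+lat*V+[0,0,z]
E
python3 - <<'E'
from h import *
print(go(tgt(-70,268),101.4,0),go(tgt(-70,186),101.4,0))
E
```

```text
(array([  16.4,    0.3, -140.3]), array([-0.06, -8.19, -0.2 ])) (array([  97.5,    0. , -128.6]), array([-0.06, -8.19, -0.2 ]))
```

Request:
arm_command(
  rows=[
    {"dx":0.002,"dy":0,"dz":-0.035,"wx":0,"wy":-3,"wz":0,"gripper":1},
    {"dx":0.006,"dy":0,"dz":-0.075,"wx":0,"wy":-6,"wz":-0.1,"gripper":1},
    {"dx":0.012,"dy":0,"dz":-0.115,"wx":0,"wy":-8.2,"wz":-0.2,"gripper":1},
    {"dx":0.0165,"dy":0,"dz":-0.14,"wx":0,"wy":-8.2,"wz":-0.2,"gripper":1},
    {"dx":0.0165,"dy":0,"dz":-0.14,"wx":0,"wy":-8.2,"wz":-0.2,"gripper":1},
    {"dx":0.045,"dy":0,"dz":-0.136,"wx":0,"wy":-8.2,"wz":-0.2,"gripper":1},
    {"dx":0.075,"dy":0,"dz":-0.132,"wx":0,"wy":-8.2,"wz":-0.2,"gripper":1},
    {"dx":0.0975,"dy":0,"dz":-0.1286,"wx":0,"wy":-8.2,"wz":-0.2,"gripper":1},
  ],
)

```text
clock: 24.05
position: [502.6, 24.3, 183.3]
ee_rot: [-0.546, 0.449, 0.548, 0.447]
contact_force: [-1.0, -0.0, -0.2]
gripper_width: 0.2
```

Run:
```python
from h import *
s=arm.read_state();print(s['clock'],s['position'],s['contact_force'])
r=s['position']-HG;print("edge a",r@U+11,"z",r[2]-88.5,"lat",r@V)
print(go(tgt(-70,186),101.4,0))
snap('scene',(270,110,400,240),5,'s16.png')
```

```text
24.05 [502.6041088   24.33975478 183.31890385] [-0.95273167 -0.04684424 -0.23608164]
edge a -69.6606028128224 z 94.81890385067626 lat 1.9780765557963502
(array([-2.7, -1.4, -0.3]), array([-0.07,  0.01, -0.22]))
```

View pics/s16.png

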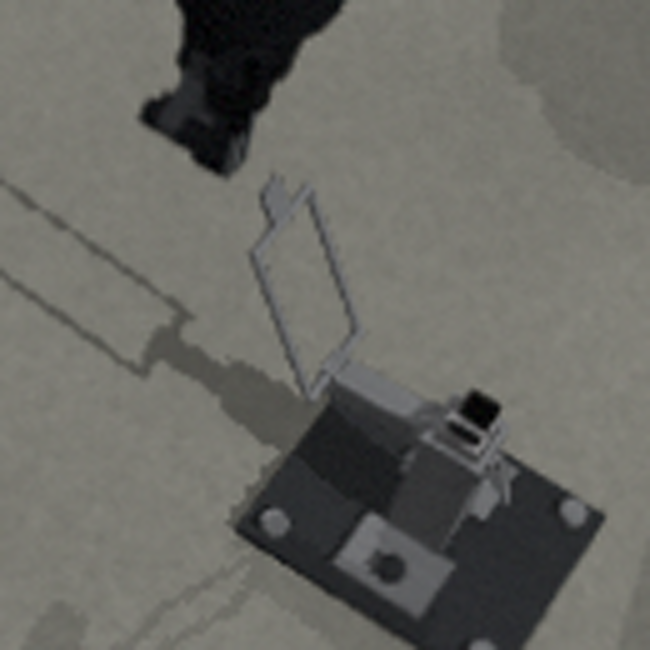

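Request:
arm_command(
  rows=[
    {"dx":-0.001,"dy":-0.0007,"dz":0.008,"wx":0,"wy":0,"wz":0,"gripper":1},
    {"dx":-0.002,"dy":-0.0014,"dz":0.016,"wx":0,"wy":0,"wz":0,"gripper":1},
    {"dx":-0.003,"dy":-0.0014,"dz":0.024,"wx":0,"wy":0,"wz":0,"gripper":1},
    {"dx":-0.004,"dy":-0.0014,"dz":0.032,"wx":0,"wy":0,"wz":0,"gripper":1},
    {"dx":-0.005,"dy":-0.0014,"dz":0.04,"wx":0,"wy":0,"wz":0,"gripper":1},
    {"dx":-0.0065,"dy":-0.0014,"dz":0.048,"wx":0,"wy":0,"wz":0,"gripper":1},
    {"dx":-0.008,"dy":-0.0014,"dz":0.055,"wx":0,"wy":0,"wz":0,"gripper":1},
    {"dx":-0.008,"dy":-0.0014,"dz":0.06,"wx":0,"wy":0,"wz":0,"gripper":1},
  ],
)

```text
clock: 24.9
position: [490.0, 84.0, 188.1]
ee_rot: [-0.544, 0.451, 0.549, 0.446]
contact_force: [0.4, -1.2, 1.0]
gripper_width: -0.0
```

```bash
cat > p.py <<'E'
from h import *
import sys
s=arm.read_state();print(s['clock'],s['position'].round(1),s['contact_force'].round(1),s['wrist_torque'].round(2))
r=s['position']-HG;print("edge a",(r@U+11).round(1),"z",(r[2]-88.5).round(1),"lat",(r@V).round(1))
print(go(s['position'],101.4,0))
if len(sys.argv)>1: snap('scene',(270,110,400,240),5,sys.argv[1])
E
python3 p.py s17.png
```

```text
24.9 [490.   84.  188.1] [ 0.4 -1.2  1. ] [-0.15 -0.06  0.01]
edge a -8.7 z 99.6 lat 2.6
(array([0., 0., 0.]), array([-0.08,  0.04, -0.61]))
```

View pics/s17.png

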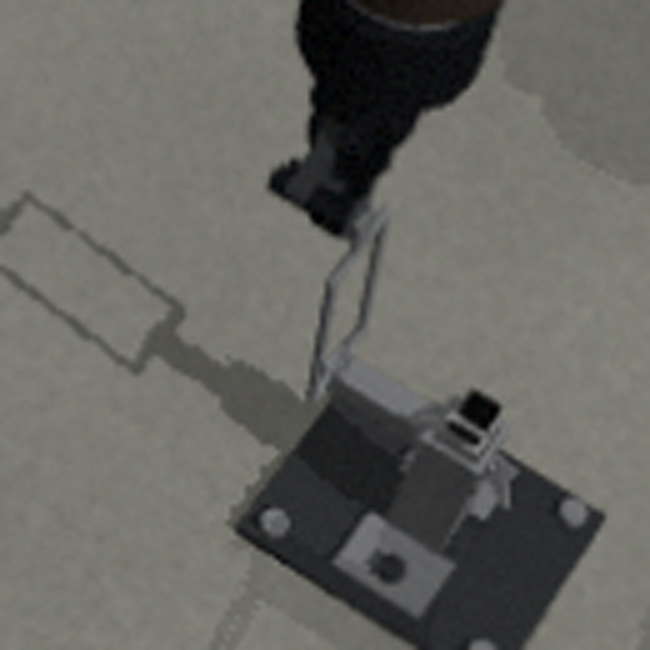

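Request:
arm_command(
  rows=[
    {"dx":-0.0024,"dy":-0.001,"dz":0.0047,"wx":0,"wy":0,"wz":-0.5,"gripper":1},
    {"dx":-0.0034,"dy":-0.002,"dz":0.0088,"wx":0,"wy":0,"wz":-0.6,"gripper":1},
    {"dx":-0.0034,"dy":-0.002,"dz":0.0167,"wx":0,"wy":0,"wz":-0.6,"gripper":1},
    {"dx":-0.0032,"dy":-0.002,"dz":0.0244,"wx":0,"wy":0,"wz":-0.6,"gripper":1},
    {"dx":-0.0021,"dy":-0.002,"dz":0.0322,"wx":0,"wy":0,"wz":-0.6,"gripper":1},
    {"dx":-0.0006,"dy":-0.002,"dz":0.04,"wx":0,"wy":0,"wz":-0.6,"gripper":1},
    {"dx":0.0016,"dy":-0.002,"dz":0.0475,"wx":0,"wy":0,"wz":-0.6,"gripper":1},
    {"dx":0.0042,"dy":-0.002,"dz":0.055,"wx":0,"wy":0,"wz":-0.6,"gripper":1},
  ],
)

```text
clock: 25.75
position: [480.9, 139.2, 183.5]
ee_rot: [-0.547, 0.448, 0.547, 0.448]
contact_force: [0.8, -1.3, -0.6]
gripper_width: 0.1
```

```bash
python3 p.py s18.png
```

```text
25.75 [480.9 139.2 183.5] [ 0.8 -1.3 -0.6] [-0.24 -0.09  0.02]
edge a 47.3 z 95.0 lat 0.6
(array([0., 0., 0.]), array([-0.06,  0.04, -0.02]))
```

View pics/s18.png

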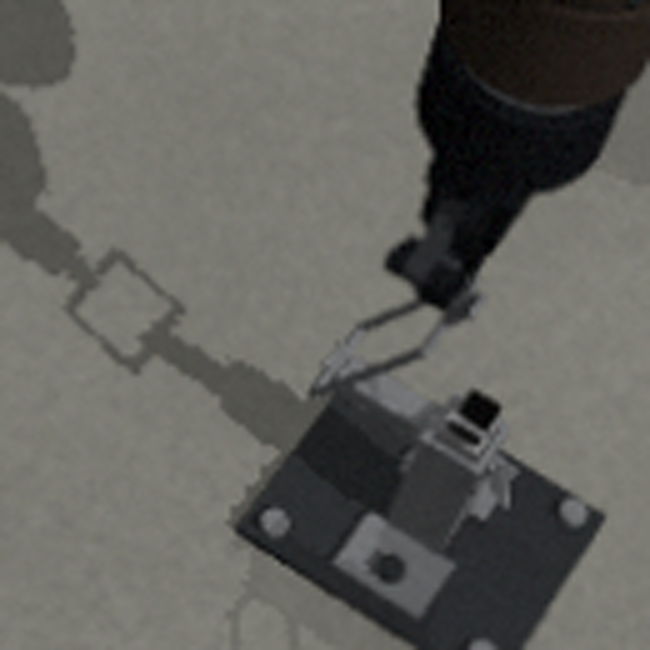

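Request:
arm_command(
  rows=[
    {"dx":0.003,"dy":0,"dz":0.0065,"wx":0,"wy":0,"wz":0,"gripper":1},
    {"dx":0.0068,"dy":0,"dz":0.0133,"wx":0,"wy":0,"wz":0,"gripper":1},
    {"dx":0.0113,"dy":0,"dz":0.0201,"wx":0,"wy":0,"wz":0,"gripper":1},
    {"dx":0.0161,"dy":0,"dz":0.0265,"wx":0,"wy":0,"wz":0,"gripper":1},
    {"dx":0.0216,"dy":0,"dz":0.0326,"wx":0,"wy":0,"wz":0,"gripper":1},
    {"dx":0.0274,"dy":0,"dz":0.0383,"wx":0,"wy":0,"wz":0,"gripper":1},
    {"dx":0.0337,"dy":0,"dz":0.0437,"wx":0,"wy":0,"wz":0,"gripper":1},
    {"dx":0.0402,"dy":0,"dz":0.0487,"wx":0,"wy":0,"wz":0,"gripper":1},
  ],
)

```text
clock: 26.6
position: [470.9, 188.1, 142.3]
ee_rot: [-0.547, 0.448, 0.548, 0.448]
contact_force: [-0.4, 0.4, 0.3]
gripper_width: 0.1
```

```bash
python3 p.py s19.png
```

```text
26.6 [470.9 188.1 142.3] [-0.4  0.4  0.3] [-0.25 -0.04 -0.02]
edge a 97.1 z 53.8 lat 0.7
(array([0., 0., 0.]), array([-0.02,  0.05, -0.05]))
```

View pics/s19.png

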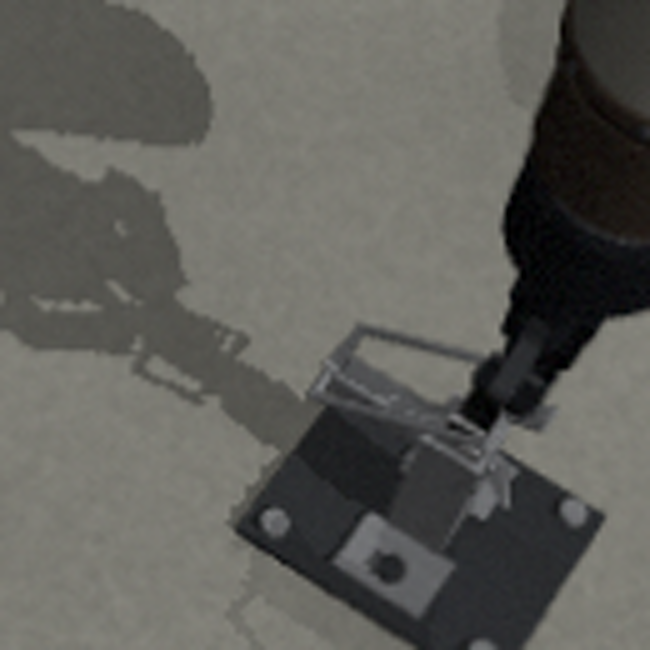

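Request:
arm_command(
  rows=[
    {"dx":0.0045,"dy":0,"dz":0.0028,"wx":0,"wy":0,"wz":0,"gripper":1},
    {"dx":0.0085,"dy":0,"dz":0.0052,"wx":0,"wy":0,"wz":0,"gripper":1},
    {"dx":0.0135,"dy":0,"dz":0.008,"wx":0,"wy":0,"wz":0,"gripper":1},
    {"dx":0.0186,"dy":0,"dz":0.0105,"wx":0,"wy":0,"wz":0,"gripper":1},
    {"dx":0.0239,"dy":0,"dz":0.0127,"wx":0,"wy":0,"wz":0,"gripper":1},
    {"dx":0.0294,"dy":0,"dz":0.0144,"wx":0,"wy":0,"wz":0,"gripper":1},
    {"dx":0.0338,"dy":0,"dz":0.0153,"wx":0,"wy":0,"wz":0,"gripper":1},
    {"dx":0.037,"dy":0,"dz":0.016,"wx":0,"wy":0,"wz":0,"gripper":1},
  ],
)

```text
clock: 27.45
position: [467.0, 203.9, 103.7]
ee_rot: [-0.546, 0.449, 0.548, 0.447]
contact_force: [0.3, -1.2, 0.1]
gripper_width: 0.2
```

```bash
python3 p.py s20.png; python3 -c "
from h import *
snap('wrist',None,1.5,'w20.png')"
```

```text
27.45 [467.  203.9 103.7] [ 0.3 -1.2  0.1] [-0.16 -0.08  0.02]
edge a 113.4 z 15.2 lat 1.4
(array([0., 0., 0.]), array([-0.01,  0.02, -0.17]))
```

View pics/s20.png

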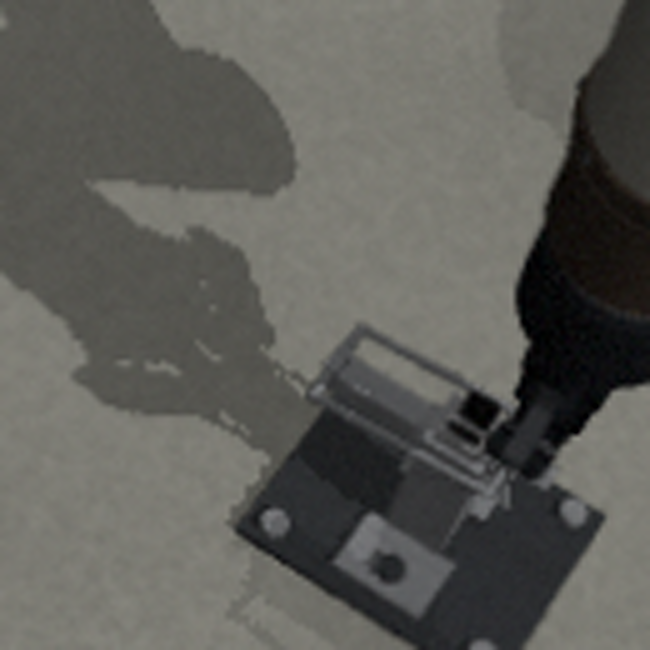

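View pics/w20.png

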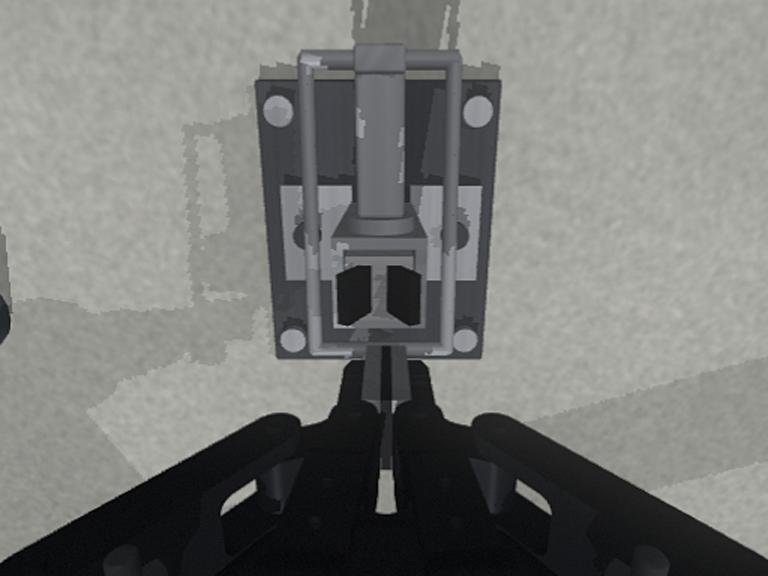

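Request:
arm_command(
  rows=[
    {"dx":0.001,"dy":0,"dz":0.0003,"wx":0,"wy":0,"wz":0,"gripper":1},
    {"dx":0.002,"dy":0,"dz":0.0005,"wx":0,"wy":0,"wz":0,"gripper":1},
    {"dx":0.003,"dy":0,"dz":0.0005,"wx":0,"wy":0,"wz":0,"gripper":1},
    {"dx":0.004,"dy":0,"dz":0.0005,"wx":0,"wy":0,"wz":0,"gripper":1},
    {"dx":0.005,"dy":0,"dz":0.0005,"wx":0,"wy":0,"wz":0,"gripper":1},
    {"dx":0.006,"dy":0,"dz":0.0005,"wx":0,"wy":0,"wz":0,"gripper":1},
    {"dx":0.006,"dy":0,"dz":0.0005,"wx":0,"wy":0,"wz":0,"gripper":1},
    {"dx":0.006,"dy":0,"dz":0.0005,"wx":0,"wy":0,"wz":0,"gripper":1},
  ],
)

```text
clock: 28.35
position: [466.7, 204.3, 97.7]
ee_rot: [-0.546, 0.449, 0.548, 0.447]
contact_force: [0.9, -0.1, 0.5]
gripper_width: -0.1
```

```bash
python3 p.py
```

```text
28.35 [466.7 204.3  97.7] [ 0.9 -0.1  0.5] [-0.04 -0.05 -0.03]
edge a 113.8 z 9.2 lat 1.6
(array([0., 0., 0.]), array([-0.01,  0.  , -0.2 ]))
```

Request:
arm_command(
  rows=[
    {"dx":0.0005,"dy":0,"dz":0,"wx":0,"wy":0,"wz":0,"gripper":1},
    {"dx":0.001,"dy":0,"dz":0,"wx":0,"wy":0,"wz":0,"gripper":1},
    {"dx":0.0015,"dy":0,"dz":0,"wx":0,"wy":0,"wz":0,"gripper":1},
    {"dx":0.002,"dy":0,"dz":0,"wx":0,"wy":0,"wz":0,"gripper":1},
    {"dx":0.0025,"dy":0,"dz":0,"wx":0,"wy":0,"wz":0,"gripper":1},
    {"dx":0.003,"dy":0,"dz":0,"wx":0,"wy":0,"wz":0,"gripper":1},
    {"dx":0.003,"dy":0,"dz":0,"wx":0,"wy":0,"wz":0,"gripper":1},
    {"dx":0.003,"dy":0,"dz":0,"wx":0,"wy":0,"wz":0,"gripper":1},
  ],
)

```text
clock: 29.15
position: [466.8, 204.4, 94.8]
ee_rot: [-0.546, 0.449, 0.548, 0.447]
contact_force: [-0.0, 1.2, 0.7]
gripper_width: 0.3
```

```bash
python3 p.py
```

```text
29.15 [466.8 204.4  94.8] [-0.   1.2  0.7] [0.17 0.07 0.02]
edge a 113.9 z 6.3 lat 1.5
(array([0., 0., 0.]), array([-0.01,  0.01, -0.19]))
```

Request:
arm_command(
  rows=[
    {"dx":0.0005,"dy":0,"dz":0,"wx":0,"wy":0,"wz":0,"gripper":1},
    {"dx":0.001,"dy":0,"dz":0,"wx":0,"wy":0,"wz":0,"gripper":1},
    {"dx":0.0015,"dy":0,"dz":0,"wx":0,"wy":0,"wz":0,"gripper":1},
    {"dx":0.002,"dy":0,"dz":0,"wx":0,"wy":0,"wz":0,"gripper":1},
    {"dx":0.002,"dy":0,"dz":0,"wx":0,"wy":0,"wz":0,"gripper":1},
    {"dx":0.002,"dy":0,"dz":0,"wx":0,"wy":0,"wz":0,"gripper":1},
    {"dx":0.002,"dy":0,"dz":0,"wx":0,"wy":0,"wz":0,"gripper":1},
    {"dx":0.002,"dy":0,"dz":0,"wx":0,"wy":0,"wz":0,"gripper":1},
  ],
)

```text
clock: 29.95
position: [467.1, 204.7, 93.5]
ee_rot: [-0.547, 0.448, 0.548, 0.447]
contact_force: [-0.8, 2.2, 6.2]
gripper_width: 0.4
```

```bash
python3 p.py s21.png;  python3 -c "
from h import *
snap('wrist',None,1.5,'w21.png')"
```

```text
29.95 [467.1 204.7  93.5] [-0.8  2.2  6.2] [ 0.24  0.39 -0.05]
edge a 114.2 z 5.0 lat 1.1
(array([0., 0., 0.]), array([ 0.01,  0.03, -0.12]))
```

View pics/w21.png

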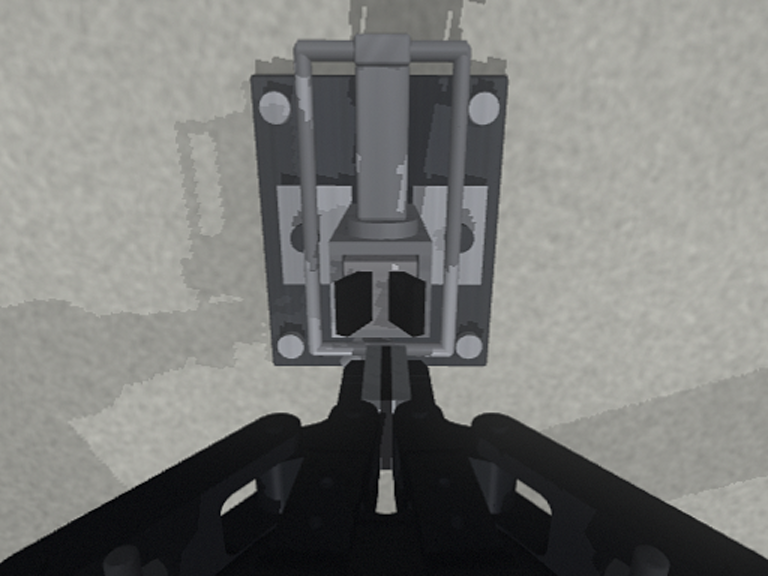

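Request:
arm_command(
  rows=[
    {"dx":0.0005,"dy":0,"dz":0,"wx":0,"wy":0,"wz":0,"gripper":1},
    {"dx":0.001,"dy":0,"dz":0,"wx":0,"wy":0,"wz":0,"gripper":1},
    {"dx":0.0015,"dy":0,"dz":0,"wx":0,"wy":0,"wz":0,"gripper":1},
    {"dx":0.0015,"dy":0,"dz":0,"wx":0,"wy":0,"wz":0,"gripper":1},
    {"dx":0.0015,"dy":0,"dz":0,"wx":0,"wy":0,"wz":0,"gripper":1},
    {"dx":0.0015,"dy":0,"dz":0,"wx":0,"wy":0,"wz":0,"gripper":1},
    {"dx":0.0015,"dy":0,"dz":0,"wx":0,"wy":0,"wz":0,"gripper":1},
    {"dx":0.0015,"dy":0,"dz":0,"wx":0,"wy":0,"wz":0,"gripper":1},
  ],
)

```text
clock: 30.85
position: [467.4, 204.9, 93.3]
ee_rot: [-0.547, 0.448, 0.548, 0.447]
contact_force: [-1.9, 0.5, 8.5]
gripper_width: -0.1
```

```bash
python3 p.py s22.png
```

```text
30.85 [467.4 204.9  93.3] [-1.9  0.5  8.5] [ 0.14  0.72 -0.02]
edge a 114.3 z 4.8 lat 0.8
(array([0., 0., 0.]), array([ 0.05,  0.04, -0.06]))
```

View pics/s22.png

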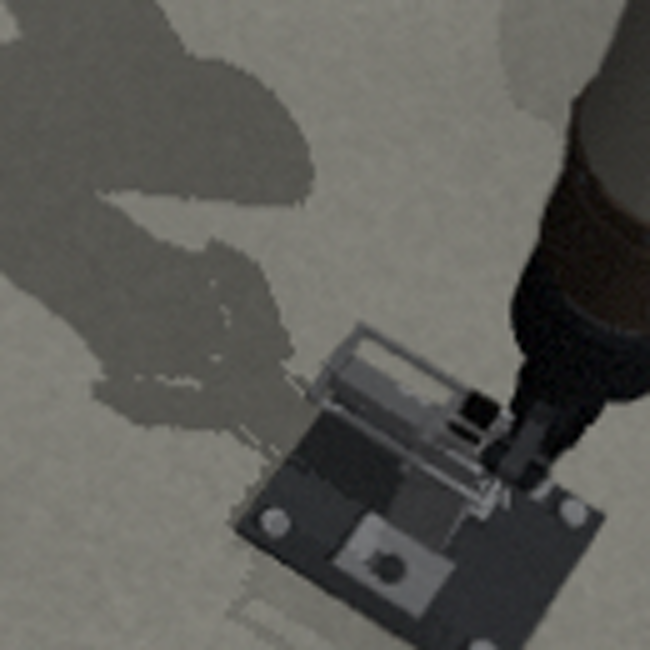

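Request:
arm_command(
  rows=[
    {"dx":-0.002,"dy":0,"dz":0.0005,"wx":0,"wy":0,"wz":0,"gripper":1},
    {"dx":-0.006,"dy":0,"dz":0.001,"wx":0,"wy":0,"wz":0,"gripper":1},
    {"dx":-0.015,"dy":0,"dz":0.001,"wx":0,"wy":0,"wz":0,"gripper":1},
    {"dx":-0.03,"dy":0,"dz":0.001,"wx":0,"wy":0,"wz":0,"gripper":1},
    {"dx":-0.05,"dy":0,"dz":0.001,"wx":0,"wy":0,"wz":0,"gripper":1},
    {"dx":-0.07,"dy":0,"dz":0.001,"wx":0,"wy":0,"wz":0,"gripper":1},
    {"dx":-0.08,"dy":0,"dz":0.001,"wx":0,"wy":0,"wz":0,"gripper":1},
    {"dx":-0.08,"dy":0,"dz":0.001,"wx":0,"wy":0,"wz":0,"gripper":1},
  ],
)

```text
clock: 31.7
position: [468.0, 206.3, 174.7]
ee_rot: [-0.547, 0.447, 0.548, 0.449]
contact_force: [-0.5, 0.4, 0.6]
gripper_width: -0.1
```

```bash
python3 p.py s23.png; python3 -c "
from h import *
s,d,c=snap('wrist',(170,10,340,270),2.3,'w23.png')
s,d,c=snap('wrist',(215,110,300,185),9,'w23z.png')
O=np.array([476.7,174.,0]);H=O-16*U+1.7*V
for n,p in dict(sl=H+16*V+[0,0,99],sr=H-16*V+[0,0,99],ff=H+[0,0,96],ff1=H-2*U+[0,0,96],far=H+32*U+16*V+[0,0,99]).items(): print(n,((proj(c,p)[0]-[215,110]+.5)*9-.5).round(1))"
```

```text
31.7 [468.  206.3 174.7] [-0.5  0.4  0.6] [ 0.02 -0.02  0.01]
edge a 115.6 z 86.2 lat -0.0
(array([0., 0., 0.]), array([0.05, 0.13, 0.1 ]))
sl [561.  221.9]
sr [154.2 222.4]
ff [357.9 217.4]
ff1 [357.8 192. ]
far [553.7 614.5]
```

View pics/w23.png

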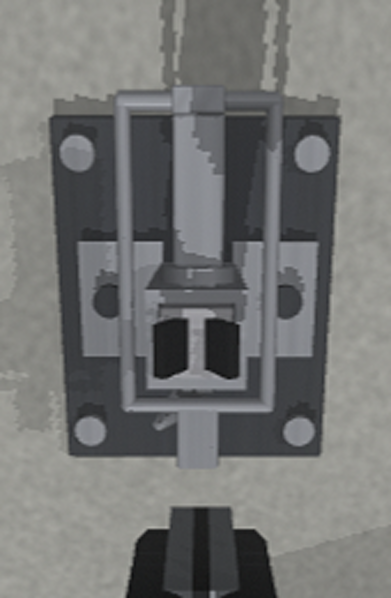

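View pics/w23z.png

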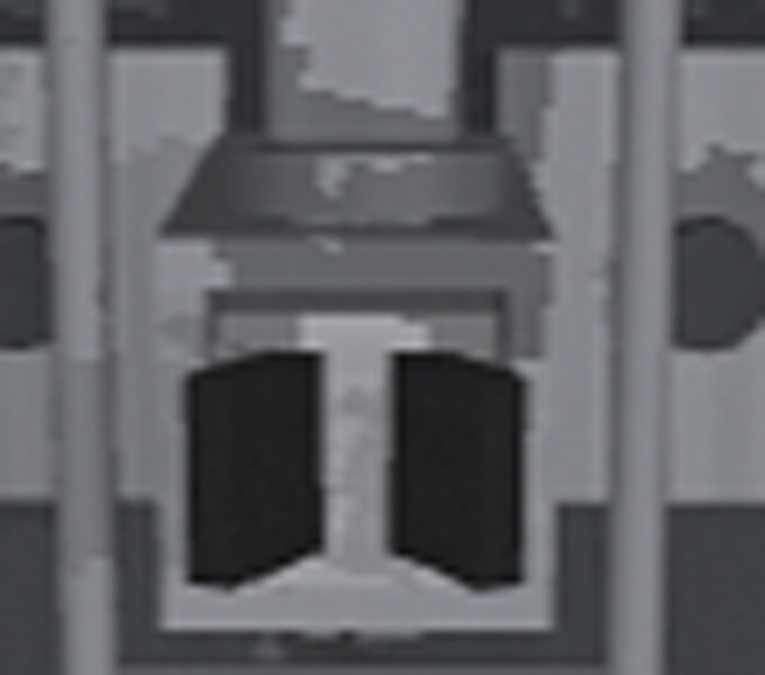

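View pics/s23.png

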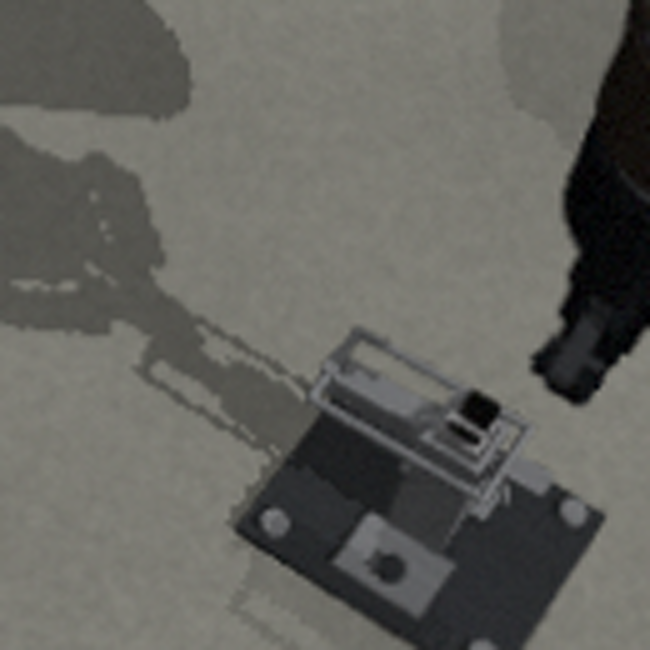

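Run:
```python
from h import *
s,d,c=snap('wrist',(205,35,305,65),8,'a.png');snap('wrist',(205,165,305,215),8,'b.png')
s,d,c=snap('wrist')
f=lambda a,z,l:proj(c,HG+a*U+l*V+[0,0,z])[0]
for a in (3,88):
  for z in (86,90,94,98): 
    p,q=f(a,z,23),f(a,z,-23);print(a,z,p.round(1),q.round(1),round(p[0]-q[0],2))
ct=cam(get_image('top'));snap('top',(130,220,270,320),5.5,'t24.png')
```

```text
3 86 [287.7  56.5] [221.6  56.5] 66.15
3 90 [288.3  55.8] [220.9  55.9] 67.37
3 94 [288.9  55.1] [220.3  55.1] 68.64
3 98 [289.6  54.4] [219.6  54.4] 69.96
88 86 [284.5 174.9] [225.5 175. ] 58.98
88 90 [284.9 176.2] [225.  176.3] 59.94
88 94 [285.4 177.6] [224.5 177.6] 60.95
88 98 [285.9 179. ] [223.9 179.1] 61.98
```

View pics/a.png

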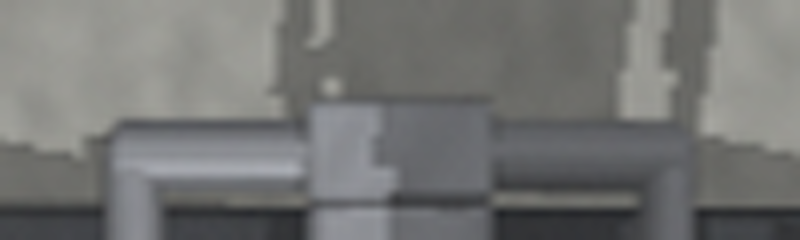

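View pics/b.png

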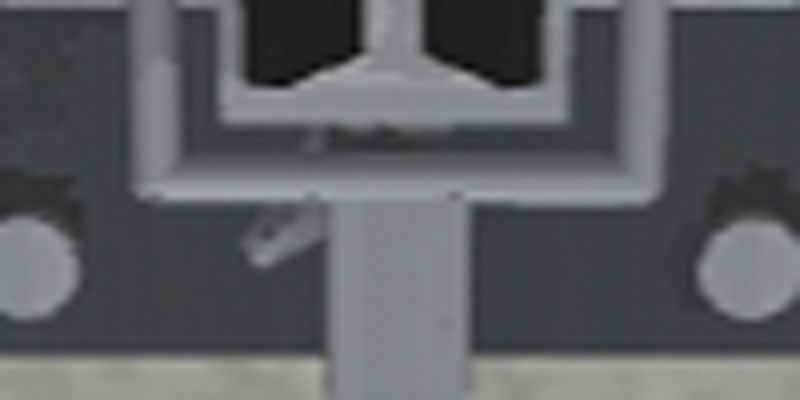

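```bash
python3 -c "
from h import *
for n in ('brush','spray','coupons'):
    get_image('top');print(n,[(r['extent'],round(r['conf'],2)) for r in models.cut_out('top',n)][:1])
print(arm.job_done(),arm.read_state()['clock'])"
```

```text
brush [([280.8, 137.1, 354.1, 164.7], 0.83)]
spray [([129.6, 164.1, 162.5, 190.3], 0.92)]
coupons [([237.6, 146.0, 257.9, 180.6], 0.64)]
the job is handed in; nothing more can be done
the job is handed in; nothing more can be done
```

The linchpin is through the torch rest with its flange against the sleeve. The ring is swung over and down, and the job was handed in at about 32 s; no verdict came back.

**Insertion:** I took the grey pin from the cradle and left the brown look-alike alone. It entered the sleeve hole about 14.7 mm left of slot_end. The stem lifted with about 4 N of push, and the flange met a clear stop. The hardest push was about 11 N level with the table, plus about 7 N downward load.

**Ring:** I pushed it along its arc from behind with shut fingers and pressed it down to a firm stop. It took 8.5 N there, with almost no further movement. I then lifted the fingers clear.

**Last checks:**
- **Flange:** the gap to the sleeve after the ring closed reads about 0 to 0.5 mm. When I let go of the pin it dropped about 1 mm, tilted about 0.055 rad and slid back about 1.3 mm.
- **Ring angle:** the legs lie about 0.08 rad off level. Taking off the pin's own tilt leaves roughly 0.02 rad from closed, with an uncertainty of about 0.03 rad.
- **Robot:** wrist forces read near zero (about 0.5 N), and the fingers were about 80 mm above the rest.
- **Bystanders:** the brush, spray bottle and coupons are within about 2 pixels (roughly 5 mm) of their starting outlines in the top view.

**A mismatch with the description:** in every picture the pin's tapered point looked bent about 55° sideways. It went through the hole without any sideways catch, so I treated it as a drawing error.

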